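# Restock the rework bin of the rotary bin stand and hold it to the front

## Robot

A 6-joint arm with a two-finger parallel gripper is mounted at the origin on a cart in front of the work surface, level with it; the furniture and walls round the work are solid. World frame = base frame: x ahead of the robot, y to its left, z up, the work surface at z = 0. Lengths are in m, angles in degrees, forces in N, time in s.
With the tool pointing down it reaches from about 0.325 to 0.925 m from the base axis. Payload 3.1 kg.
Tool frame: the origin (TCP) lies at the centre of the arm's flange, where the gripper is bolted on; the fingertips stand 173 mm ahead of it and the grasp point (between the pads) lies 155 mm ahead of it (hold_point_z is the distance from the TCP to the grasp point, in m); z points along the fingers, y is the line along which they close (so a half turn about z gives the same grasp; the last joint's range is limited). The gripper opens to 85 mm and grips with 20 to 120 N. Pads are 22 mm wide; open, the fingers measure 114 mm over their backs; the gripper's body (76 mm by 85 mm) begins 54 mm behind the grasp point. The pads swing forward as they close: fully open they stand 13 mm farther back than shut.
Start: joints at [66.509, 12.427, 92.441, -0, 75.132, -6.429], TCP at [0.183, 0.598, 0.405] pointing down, gripper open.
Joint ranges: [-157.48, 157.48], [-44.54, 120.13], [17.64, 146.25], [-64.5, 244.5], [7.68, 150.69], [-147.95, 147.95]. Speed limits (degrees/s): [159.86, 159.86, 180, 180, 180, 180].

## Interface

Orientations are given as a 3x3 rotation matrix whose columns are the frame's x, y, z axes.
In Python, from bench import * gives the robot as it stands.
- The arm moves only by the tool carry_out, never from a script. Its argument "motion" is a list of rows, each an object of numbers: "dx", "dy", "dz": the shift along the tool's x, y, z normalised to -1 to 1, where 1 is 0.2 m; "wx", "wy", "wz": the turn, a rotation vector about the tool's x, y, z normalised to -1 to 1, where 1 is 360 degrees; "fingers": the closure in counts, from 0 (fully open) to 255 (shut). A call has 1 to 8 rows; each row is the pose to reach, as a shift and turn from the pose commanded when the call began, along the tool's axes at that moment, turning the shorter way round; what a row does not reach only later rows make up. A row lasts 1/10 s, in which the tool goes at most 50 mm and 8.59 degrees, less where a joint would pass 70% of its speed; a pose out of reach is approached as far as the arm can. A call with a number of a shift or a turn outside -1 to 1 is refused whole. A call with a gripper value outside its range is refused whole. The fingers move at their own pace and stop on an object; "newtons" is the grip in N (left out, the last holds). Time passes only in rows, so rows that repeat a pose let the fingers close. It gives the time, the measured TCP pose, the force, the opening and the grip force at its end, in the units of the state.
- state(): the state, without advancing time (a new reading comes with each control period).
- grab_frame(name): name is "side" or "top" or "wrist"; returns the picture (420x560x3 uint8, red, green, blue); there is no depth.
- get_calibration(name): a dict with "fovy" (degrees; the focal length in pixels is half the picture's height over the tangent of half this angle, whatever the lens; pixels are square), "cx", "cy" (the principal point, pixels), "world_from_camera" (4x4, takes a point from camera to world coordinates); the wrist camera has in their place "T_tool_cam" (4x4, takes a point from camera to tool coordinates, whose origin is the TCP and whose axes are the flange's). Camera axes: x right, y up, looking along -z (the intrinsics and any distortion apply to the point x, -y, -z); pixel columns grow to the right and rows downward; lengths in m; the calibration is good to about 2 mm. A picture is of the moment at which its call begins: read the wrist's pose just before it. get_calibration takes no time and is no camera call.
- finish_job(): hands the job in; it is judged then, once.
The state is a dict: "time": time; "q": joint angles; "joint_velocities": joint speeds; "tau": joint torques, N m; "ee_pos": TCP position; "tcp_rot": TCP orientation; "contact_force": force on the tool from outside, world axes, zero at the start; "ft_torque": the same for the moment, N m; "finger_gap": opening from 0.0 (shut) to 1.0 (fully open); "grasp_force": force on a finger pad.
Only numpy, scipy, OpenCV 4.12 (cv2) and the standard library are available. Lean on these libraries where they do the work, as an engineer would, in place of code of your own. Each camera call takes 0.05 s, during which the arm holds its last target. There are 200 camera calls.

## Task

Take the solder spool and the rubber stamp from the dark mat and pack them side by side into the low, empty bin of the rotary bin stand, both standing upright on the bin's floor. Have that bin face front, squarely in line with the stand's fixed steel pointer, and keep hold of the turntable by one of its upright black handles so that it stays put while the technician reaches in: the program finishes while still gripping that handle. Turn the stand smoothly, without whirling it, and leave the other things on the bench where they are.

Things in the scene. Friction and masses are not known exactly. Their poses are not given: they have to be found in the camera images.
- carousel (a joint): Angle of the turntable (rad) on a free-running ball bearing: 0 = the low bin faces the front pointer exactly; grows counter-clockwise seen from above; starts anywhere from 0.7 to 2.25, not wrapped (6.283 is the front again too). No stops, detents or spring; friction about 0.03 N m, so it drifts when nudged. All that stands on the disc turns with it.
- disc_centre (a point): Centre of the upper face of the aluminium turntable disc, on its turning axis, 36 mm above the bench. The disc is 280 mm across and 12 mm thick and turns on a fixed round foot; its hub cap is 21 mm in radius and 9 mm high. The monitor's screen hangs behind the stand, 160 mm or more from this axis, from 0.23 m above the bench up.
- front_pointer (a point): Tip of the fixed steel pointer (an upright pointed plate 24 mm wide) on the stand's foot, 169 mm from the turning axis and 38 mm above the bench. The direction from the disc's centre to it is the stand's front.
- kit_bin (a point): Centre of the inner floor of the low, empty black bin on the disc, 39 mm above the bench, 86 mm from the turning axis. Its -x axis points radially outward through the bin's labelled side, y is across, z up. Opening 94 mm (x) by 66 mm (y); walls 3 mm thick, rising 21 mm above this floor.
- bin_1: One of the two hopper bins full of small parts that are fixed on the disc, 120 degrees counter-clockwise of the low bin: 115 mm radially, 79 mm wide, 53 mm high, reaching 32 to 147 mm from the turning axis. Origin at the centre of its underside, -x radially outward.
- bin_2: The other such hopper bin, 120 degrees clockwise of the low bin; same size and axes.
- spool_mid (a point): Centre of the loose solder spool, a reel 60 mm in diameter and 48 mm high, 0.25 to 0.42 kg, standing upright (axis z, this point 24 mm above its underside). Starts on a dark mat 3 mm thick on the right-hand table, spool and stamp in either order.
- stamp_mid (a point): Centre (half-way up, 32.5 mm above its underside) of the loose rubber stamp, 65 mm high, 40 g, upright on its black foot: 46 mm long (its y axis), 22 mm wide (x), 14 mm high. Above it a wooden grip: a neck 16 mm thick, then a round head 27 mm thick, 40 to 65 mm up. It fits beside the spool only with the foot's length across the bin. Starts on the mat.
- alu_block: Drilled aluminium gauge block, 40 x 60 x 25 mm, loose beside the tester; a bystander. Origin at the centre of its underside.
- probe_tin: Round white tin, 60 mm across, 22 mm high, loose beside the tester; a bystander. Origin at the centre of its underside. The tester's tall head, 0.57 to 0.99 m above the bench, ends towards the robot in a plate from about (x 0.46, y -0.28) to (0.94, -0.76): keep wrist and forearm on the robot's side of it, drawing back first if the arm starts there.
- handle_1: Upright black handle 1, a revolving sleeve 24 mm thick and 46 mm high on a 12 mm stem, 115 mm from the turning axis, 60 degrees counter-clockwise (from above) of the low bin. Origin on its axis at the middle to grip: 24 mm above its lower end, 96 mm above the bench. The sleeve spins freely on its stem, so a hand may keep its heading while leading it round in an arc; 45 mm all round it is free.
- handle_2: Upright black handle 2, a revolving sleeve 24 mm thick and 46 mm high on a 12 mm stem, 115 mm from the turning axis, opposite (180 degrees from) the low bin. Origin on its axis at the middle to grip: 24 mm above its lower end, 96 mm above the bench. The sleeve spins freely on its stem, so a hand may keep its heading while leading it round in an arc; 45 mm all round it is free.
- handle_3: Upright black handle 3, a revolving sleeve 24 mm thick and 46 mm high on a 12 mm stem, 115 mm from the turning axis, 60 degrees clockwise (from above) of the low bin. Origin on its axis at the middle to grip: 24 mm above its lower end, 96 mm above the bench. The sleeve spins freely on its stem, so a hand may keep its heading while leading it round in an arc; 45 mm all round it is free.

How it is judged (in metres and radians):
On the way:
1. spool and stamp both stand upright side by side on the floor of the low bin (y of spool_mid in the frame of kit_bin between -0.006 and 0.006 m and x of spool_mid in the frame of kit_bin between -0.022 and 0.022 m and z of spool_mid in the frame of kit_bin between 0.02 and 0.028 m and angle between each of spool_mid, stamp_mid's own z axis and vertical below 0.1 rad and y of stamp_mid in the frame of kit_bin between -0.014 and 0.014 m and x of stamp_mid in the frame of kit_bin between -0.038 and 0.038 m and z of stamp_mid in the frame of kit_bin between 0.0285 and 0.0365 m), for 0.3 s.
At the end, for the whole second after the job is handed in: Spool and stamp stand upright (6 degrees) on the low bin's floor, side by side; the bin's centre is within 9 mm (6 degrees) of the line from the turning axis to the pointer, on its side; the turntable is still (0.08 rad/s) and the fingers grip one black handle with over 3 N (all of step 1 and y of kit_bin in the frame of front_pointer between -0.009 and 0.009 m and horizontal distance between kit_bin and front_pointer below 0.1 m and velocity of joint carousel between -0.08 and 0.08 rad/s and (contact force between the fingers and handle_1 above 3 N or contact force between the fingers and handle_2 above 3 N or contact force between the fingers and handle_3 above 3 N)); the arm keeps its last pose, push and grip.
It fails at once if the turntable is whirled round (faster than 3 rad/s) (velocity of joint carousel above 3 rad/s or velocity of joint carousel below -3 rad/s).
It fails at once if the gauge block or the tin is pushed more than 30 mm (distance of any of alu_block, probe_tin from where it was at the start of the episode above 0.03 m).
It also fails if it takes over 67 s, if anything falls off the work surface, if the arm or the gripper's body presses on something with over 40 N, if the wrist force passes 120 N, or if a joint passes its speed limit or range.

## Working session

There is one attempt and no reset: what is moved stays moved. The work goes in short steps, Python scripts to look and compute and a tool call to move; the robot and the scene stay as the last step left them, time stands still between calls to the robot, and variables do not carry over. Pictures are saved under pics/ and viewed, at most 10 in all, crops included, and the job is handed in when it is done.

Besides the shell and the picture viewer there is one more tool, called after "Emit:" as a command line: name --argument value ..., lists and objects as JSON in quotes. carry_out: Moves the arm, as the interface text tells. Scaled input: -1 to 1 covers 0.2 m each way for a shift and 360 degrees each way for a turn. Its arguments: {"type":"object","properties":{"motion":{"type":"array"},"newtons":{"type":"number"}},"required":["motion"]}

```bash
mkdir -p pics; ls
python3 - <<'E'
from bench import *
import cv2,numpy as np
np.set_printoptions(precision=4,suppress=True)
print(state())
for n in("side","top","wrist"):
    c=get_calibration(n);print(n,c)
    cv2.imwrite(f"pics/{n}0.png",grab_frame(n)[:,:,::-1])
E
```

```text
pics
{'time': 0.0, 'q': array([66.5101, 12.4771, 92.5311,  0.001 , 75.1305, -6.4283]), 'joint_velocities': array([ 0.0008,  0.0567, -0.0382,  0.053 ,  0.0719, -0.0167]), 'tau': array([ -0.    , -39.6832, -30.3858,  -0.0002,   0.0095,   0.    ]), 'ee_pos': array([0.1832, 0.5971, 0.4033]), 'tcp_rot': array([[-0.956 ,  0.2934, -0.001 ],
       [ 0.2934,  0.956 , -0.0022],
       [ 0.0003, -0.0024, -1.    ]]), 'contact_force': array([0.0637, 0.6875, 0.8564]), 'ft_torque': array([-0.    , -0.004 ,  0.0012]), 'grasp_force': 0.0, 'finger_gap': 1.0006834422115194}
side {'fovy': 53.804238456437275, 'cx': 275.8579685610127, 'cy': 214.5611905339281, 'world_from_camera': array([[ 0.9763,  0.1397, -0.1655,  0.3049],
       [-0.2164,  0.6656, -0.7143, -0.6143],
       [ 0.0104,  0.7331,  0.68  ,  0.7088],
       [ 0.    ,  0.    ,  0.    ,  1.    ]])}
top {'fovy': 43.78623889945559, 'cx': 285.1231398393745, 'cy': 218.27483138002614, 'world_from_camera': array([[-0.0116,  0.9853, -0.1704,  0.2761],
       [-0.9999, -0.0106,  0.0066,  0.0756],
       [ 0.0047,  0.1704,  0.9854,  1.1896],
       [ 0.    ,  0.    ,  0.    ,  1.    ]])}
wrist {'fovy': 67.08224197984144, 'cx': 279.54461918961755, 'cy': 213.73933971887834, 'T_tool_cam': array([[ 0.0003,  0.9507,  0.3102,  0.0802],
       [ 1.    , -0.0003, -0.0001, -0.0009],
       [ 0.    ,  0.3102, -0.9507,  0.0311],
       [ 0.    ,  0.    ,  0.    ,  1.    ]])}
```

View pics/top0.png

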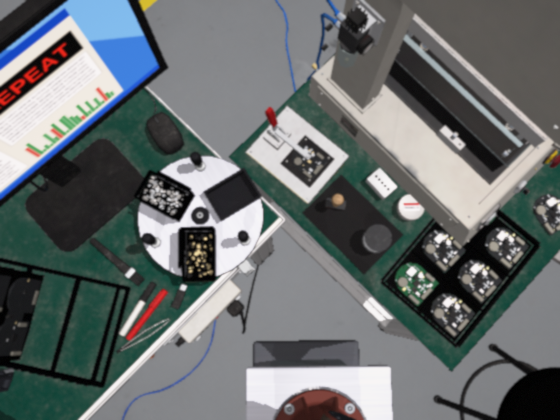

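View pics/side0.png

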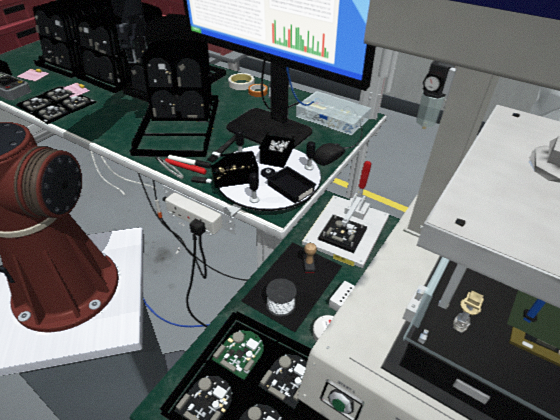

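The top view shows the stand (hub ≈(200,215)), the low bin ≈(231,195), handles ≈(197,160), (243,237), (150,240), the stamp ≈(337,200) and the spool ≈(377,237). I'll compute positions from these and enlarge crops to find the pointer.

```bash
cat > h.py <<'E'
from bench import *
import cv2,numpy as np
np.set_printoptions(precision=4,suppress=True)
def cam(n,s=None):
    c=get_calibration(n);f=210/np.tan(np.radians(c["fovy"])/2)
    if n=="wrist":
        T=np.eye(4);T[:3,:3]=s["tcp_rot"];T[:3,3]=s["ee_pos"];W=T@c["T_tool_cam"]
    else: W=c["world_from_camera"]
    return f,c["cx"],c["cy"],W
def unproj(n,u,v,z,s=None):
    f,cx,cy,W=cam(n,s);d=W[:3,:3]@np.array([(u-cx)/f,-(v-cy)/f,-1]);o=W[:3,3]
    return o+d*(z-o[2])/d[2]
def proj(n,p,s=None):
    f,cx,cy,W=cam(n,s);q=W[:3,:3].T@(np.asarray(p)-W[:3,3])
    return np.array([cx+f*q[0]/-q[2],cy-f*q[1]/-q[2]])
E
python3 - <<'E'
from h import *
hub=unproj("top",200,215,.045);print("hub",hub)
for nm,u,v,z in[("bin",231,195,.06),("h1?",197,160,.118),("h",243,237,.118),("h",150,240,.118),("stamp",338,199,.068),("spool",377,234,.051)]:
    p=unproj("top",u,v,z);d=p-hub;print(nm,p,np.hypot(*d[:2]),np.degrees(np.arctan2(d[1],d[0])))
a=cv2.imread("pics/top0.png");b=cv2.imread("pics/side0.png")
A=cv2.resize(a[140:295,120:290],None,fx=3,fy=3,interpolation=2)
B=cv2.resize(b[130:235,200:345],None,fx=3,fy=3,interpolation=2)
o=np.zeros((max(len(A),len(B)),800,3),np.uint8);o[:len(A),:400]=cv2.resize(A,(400,len(A)))if 0 else A[:,:400] if 0 else cv2.resize(A,(400,len(A)))
cv2.imwrite("pics/topc.png",A);cv2.imwrite("pics/sidec.png",B)
E
```

```text
hub [0.4835 0.2571 0.045 ]
bin [0.5249 0.1871 0.06  ] 0.08143614827717638 -59.39863849389413
h1? [0.5888 0.2538 0.118 ] 0.10539652848667315 -1.7978472028317551
h [0.4231 0.156  0.118 ] 0.11781141993240235 -120.84043540219488
h [0.4189 0.3478 0.118 ] 0.11129839972864632 125.44496094519205
stamp [ 0.5117 -0.0483  0.068 ] 0.3067849371348952 -84.7167474428388
spool [ 0.4357 -0.1338  0.051 ] 0.3938964445634361 -96.96559021315458
```

View pics/topc.png

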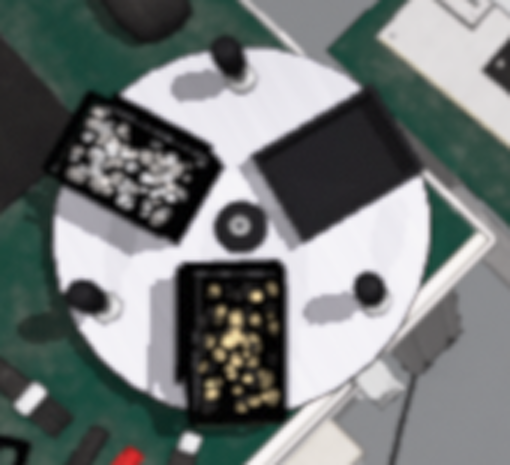

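The crop shows the low bin up-right of the hub and handles top, right and left. A light plate at about (380,385) in the crop, or full picture (247,268), is probably the pointer. I'll move the wrist camera over the stand.

```bash
cat >> h.py <<'E'
from scipy.spatial.transform import Rotation as Ro
def plan(x,y,z,h,R=None):
    "h: heading (deg) of tool y, taken mod 180; z: TCP height"
    s=state();best=None
    for k in(0,180,-180):
        a=np.radians(h+k);Y=np.array([np.cos(a),np.sin(a),0]);Z=np.array([0,0,-1.]);X=np.cross(Y,Z)
        w=Ro.from_matrix(s["tcp_rot"].T@np.c_[X,Y,Z]).as_rotvec(degrees=True)
        if best is None or abs(w[2])<abs(best[2]):best=w
    d=s["tcp_rot"].T@(np.array([x,y,z])-s["ee_pos"])
    print("d",(d/.2).round(4),"w",(best/360).round(4),"pos",s["ee_pos"],"yhead",np.degrees(np.arctan2(s["tcp_rot"][1,1],s["tcp_rot"][0,1])).round(2),"q",s["q"].round(1),"t",round(s["time"],2))
E
python3 - <<'E'
from h import *
for u,v in[(247,266),(243,263),(250,270)]:
    p=unproj("top",u,v,.038);d=p-[.4835,.2571,.045];print(p,np.hypot(*d[:2]),np.degrees(np.arctan2(d[1],d[0])))
plan(.40,.19,.42,73)
plan(.40,.19,.42,30)
E
```

```text
[0.3696 0.1531 0.038 ] 0.15430147694641616 -137.6021495000213
[0.3763 0.1619 0.038 ] 0.14342316370080396 -138.39723643263972
[0.3607 0.1465 0.038 ] 0.1652965706380073 -137.9833104812279
d [-1.6334 -1.6285 -0.079 ] w [-0.0003 -0.     -0.0002] pos [0.1832 0.5972 0.4037] yhead 72.94 q [66.5 12.5 92.5  0.  75.1 -6.4] t 0.15
d [-1.6334 -1.6285 -0.079 ] w [-0.0003  0.0001  0.1193] pos [0.1832 0.5972 0.4037] yhead 72.94 q [66.5 12.5 92.5  0.  75.1 -6.4] t 0.15
```

Emit:
carry_out --motion '[{"dx": -0.82, "dy": -0.82, "dz": -0.04}, {"dx": -0.82, "dy": -0.82, "dz": -0.04}, {"dx": -0.82, "dy": -0.82, "dz": -0.04}, {"dx": -0.82, "dy": -0.82, "dz": -0.04}, {"dx": -0.82, "dy": -0.82, "dz": -0.04}, {"dx": -0.82, "dy": -0.82, "dz": -0.04}]'

```text
schema error: expected keys dx, dy, dz, wx, wy, wz, fingers
```

Emit:
carry_out --motion '[{"dx": -0.82, "dy": -0.82, "dz": -0.04, "wz": 0.02}, {"dx": -0.82, "dy": -0.82, "dz": -0.04, "wz": 0.05}, {"dx": -0.82, "dy": -0.82, "dz": -0.04, "wz": 0.07}, {"dx": -0.82, "dy": -0.82, "dz": -0.04, "wz": 0.1}, {"dx": -0.82, "dy": -0.82, "dz": -0.04, "wz": 0.12}, {"dx": -0.82, "dy": -0.82, "dz": -0.04, "wz": 0.12}, {"dx": -0.82, "dy": -0.82, "dz": -0.04, "wz": 0.12}, {"dx": -0.82, "dy": -0.82, "dz": -0.04, "wz": 0.12}]'

```text
schema error: expected keys dx, dy, dz, wx, wy, wz, fingers
```

Run:
```python
from h import *
plan(.47,-.09,.42,30)
s=state();im=grab_frame("wrist");cv2.imwrite("pics/w1.png",im[:,:,::-1]);np.savez("w1.npz",p=s["ee_pos"],R=s["tcp_rot"])
print(s["tcp_rot"],proj("wrist",[.4835,.2571,.045],s))
```

```text
d [-2.3788 -2.8642 -0.0769] w [-0.0003  0.0001  0.1193] pos [0.1832 0.5972 0.4037] yhead 72.94 q [66.5 12.5 92.5  0.  75.1 -6.4] t 0.15
[[-0.956   0.2934 -0.0008]
 [ 0.2934  0.956  -0.0017]
 [ 0.0002 -0.0019 -1.    ]] [116.094  451.2054]
```

View pics/w1.png

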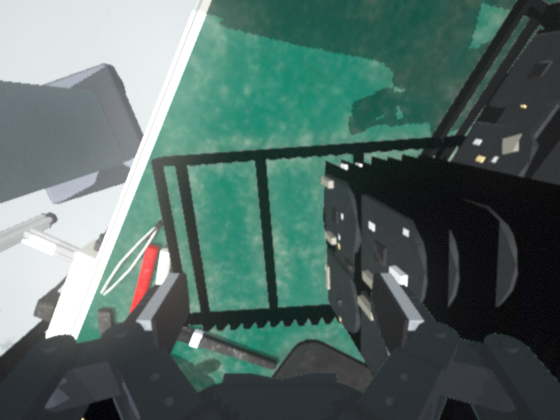

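All seven keys are required, so nothing moved. The picture shows the start view: a rack to the right (+y), clear of my path.

Emit:
carry_out --motion '[{"dx": -0.82, "dy": -0.82, "dz": -0.04, "wx": 0, "wy": 0, "wz": 0, "fingers": 0}, {"dx": -0.82, "dy": -0.82, "dz": -0.04, "wx": 0, "wy": 0, "wz": 0, "fingers": 0}, {"dx": -0.82, "dy": -0.82, "dz": -0.04, "wx": 0, "wy": 0, "wz": 0, "fingers": 0}, {"dx": -0.82, "dy": -0.82, "dz": -0.04, "wx": 0, "wy": 0, "wz": 0, "fingers": 0}, {"dx": -0.82, "dy": -0.82, "dz": -0.04, "wx": 0, "wy": 0, "wz": 0, "fingers": 0}, {"dx": -0.82, "dy": -0.82, "dz": -0.04, "wx": 0, "wy": 0, "wz": 0, "fingers": 0}]'

```text
time: 0.8
ee_pos: [0.2933, 0.3898, 0.4126]
tcp_rot: [[-0.955, 0.298, 0.001], [0.298, 0.955, -0.001], [-0.001, -0.001, -1.0]]
contact_force: [-0.8, 0.4, 0.4]
finger_gap: 0.996
grasp_force: 0.0
```

Emit:
carry_out --motion '[{"dx": -0.82, "dy": -0.82, "dz": -0.04, "wx": 0, "wy": 0, "wz": 0.12, "fingers": 0}, {"dx": -0.82, "dy": -0.82, "dz": -0.04, "wx": 0, "wy": 0, "wz": 0.12, "fingers": 0}, {"dx": -0.82, "dy": -0.82, "dz": -0.04, "wx": 0, "wy": 0, "wz": 0.12, "fingers": 0}, {"dx": -0.82, "dy": -0.82, "dz": -0.04, "wx": 0, "wy": 0, "wz": 0.12, "fingers": 0}, {"dx": -0.82, "dy": -0.82, "dz": -0.04, "wx": 0, "wy": 0, "wz": 0.12, "fingers": 0}, {"dx": -0.82, "dy": -0.82, "dz": -0.04, "wx": 0, "wy": 0, "wz": 0.12, "fingers": 0}, {"dx": -0.82, "dy": -0.82, "dz": -0.04, "wx": 0, "wy": 0, "wz": 0.12, "fingers": 0}, {"dx": -0.82, "dy": -0.82, "dz": -0.04, "wx": 0, "wy": 0, "wz": 0.12, "fingers": 0}]'

```text
time: 1.6
ee_pos: [0.4003, 0.1887, 0.4205]
tcp_rot: [[-0.498, 0.867, -0.001], [0.867, 0.498, 0.001], [0.001, -0.0, -1.0]]
contact_force: [-0.6, 0.2, -0.2]
finger_gap: 1.001
grasp_force: 0.0
```

Run:
```python
from h import *
plan(.47,-.09,.42,30)
s=state();im=grab_frame("wrist");cv2.imwrite("pics/w2.png",im[:,:,::-1]);np.savez("w2.npz",ee_pos=s["ee_pos"],tcp_rot=s["tcp_rot"])
print(s["tcp_rot"],proj("wrist",[.4835,.2571,.045],s))
```

```text
d [-1.382  -0.3919  0.0013] w [-0.0001 -0.0001 -0.0004] pos [0.4003 0.1887 0.4205] yhead 29.87 q [ 16.1 -11.6 114.9   0.   76.7 -13.8] t 1.6
[[-0.4981  0.8671 -0.0008]
 [ 0.8671  0.4981  0.0006]
 [ 0.0009 -0.0004 -1.    ]] [377.6234 169.9786]
```

View pics/w2.png

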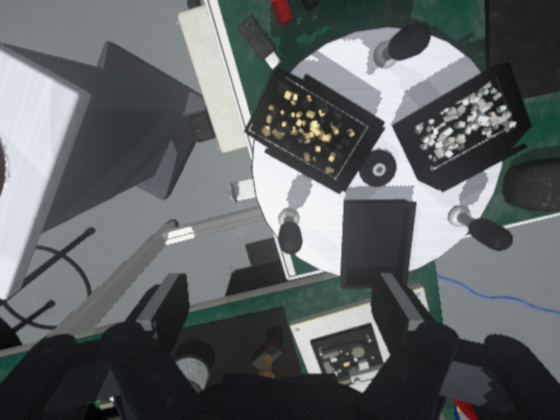

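The view shows the stand with hub (378,169), the low bin at about (378,243) and a light plate at about (241,188), which looks like the pointer. I'll enlarge once with model overlays.

Run:
```python
from h import *
s=dict(np.load("w2.npz"))
hub=unproj("wrist",378,169,.045,s);print("hub",hub)
for u,v in[(240,188),(234,190),(250,188),(245,181),(245,197)]:
    p=unproj("wrist",u,v,.038,s);d=p-hub;print("ptr",u,v,np.hypot(*d[:2]),np.degrees(np.arctan2(d[1],d[0])))
for u,v in[(290,244),(501,238),(418,36)]:
    p=unproj("wrist",u,v,.118,s);d=p-hub;print("h",np.hypot(*d[:2]),np.degrees(np.arctan2(d[1],d[0])))
C=[unproj("wrist",u,v,.06,s) for u,v in[(344,201),(415,200),(408,288),(342,287)]]
c=np.mean(C,0);d=c-hub;print("bin",c,np.hypot(*d[:2]),np.degrees(np.arctan2(d[1],d[0])),[np.linalg.norm(C[i]-C[(i+1)%4]).round(3) for i in range(4)])
im=cv2.imread("pics/w2.png")[150:300,220:430];im=cv2.resize(im,None,fx=3.8,fy=3.8,interpolation=2)
th=np.radians(-59.5);u=np.array([np.cos(th),np.sin(th)]);t=np.array([-u[1],u[0]])
for z,a,b,col in((.06,50,36,(0,255,255)),(.039,47,33,(0,255,0))):
  P=[(proj("wrist",np.r_[hub[:2]+u*(.086+i*a*1e-3)+t*j*b*1e-3,z],s)-[220,150])*3.8 for i,j in((1,1),(1,-1),(-1,-1),(-1,1))]
  cv2.polylines(im,[np.int32(P)],True,col,1)
for an in(-135,-138,-141):
  a=np.radians(an);p=(proj("wrist",np.r_[hub[:2]+.169*np.array([np.cos(a),np.sin(a)]),.038],s)-[220,150])*3.8;cv2.circle(im,tuple(int(k) for k in p),3,(0,0,255),-1)
cv2.imwrite("pics/w2c.png",im)
```

```text
hub [0.4832 0.2582 0.045 ]
ptr 240 188 0.15430006369858867 -141.56908286644017
ptr 234 190 0.16149559474491776 -141.11571168947071
ptr 250 188 0.1430733470444275 -140.89246270699044
ptr 245 181 0.14738278900462032 -144.33702682893758
ptr 245 197 0.15102288078893153 -137.29830848516838
h 0.11351779119327998 -119.7993696897476
h 0.10978322010881784 2.00776852080603
h 0.11476599441790526 120.97303378281389
bin [0.5279 0.1859 0.06  ] 0.08498335843880375 -58.25605306251438 [np.float64(0.077), np.float64(0.108), np.float64(0.078), np.float64(0.106)]
```

View pics/w2c.png

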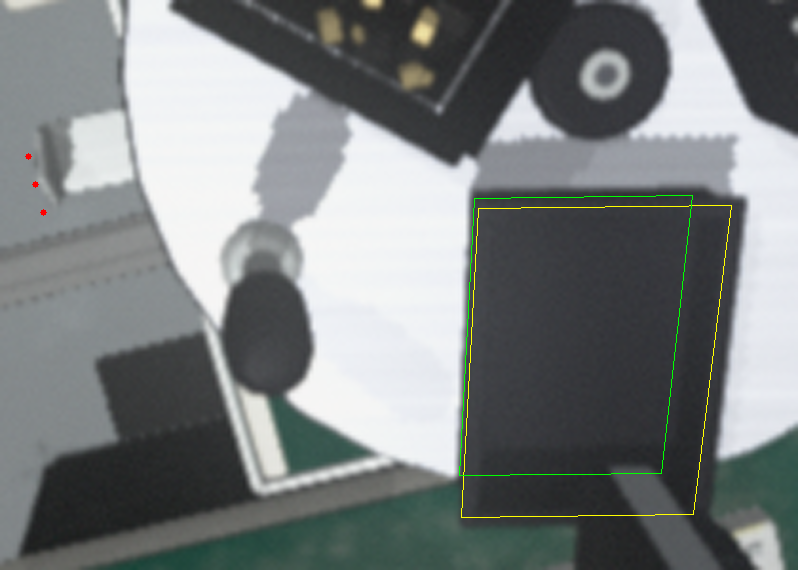

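View pics/sidec.png

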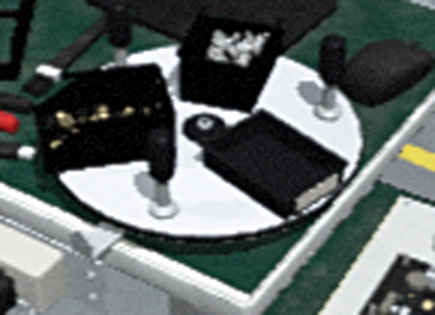

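Run:
```python
from h import *
s=dict(np.load("w2.npz"));hub=np.array([.4833,.2577])
for nm,cu,cv in[("armmid_in",131,145),("armmid_out",69,156),("edgeT",72,120),("edgeB",66,198),("L",41,127)]:
  for z in(.0,.012,.025,.038):
    p=unproj("wrist",220+cu/3.8,150+cv/3.8,z,s)[:2]-hub;print(nm,z,np.hypot(*p).round(4),np.degrees(np.arctan2(p[1],p[0])).round(1))
for r,an,z in[(.169,-138,.038),(.169,-141,.038),(.169,-144,.038),(.169,-144,.01),(.147,-141,.01)]:
  a=np.radians(an);q=np.r_[hub+r*np.array([np.cos(a),np.sin(a)]),z];print(r,an,z,((proj("side",q)-[200,130])*3).round(),((proj("top",q)-[120,140])*3).round())
```

```text
armmid_in 0.0 0.1426 -137.3
armmid_in 0.012 0.141 -138.3
armmid_in 0.025 0.1394 -139.5
armmid_in 0.038 0.1378 -140.7
armmid_out 0.0 0.1636 -137.6
armmid_out 0.012 0.1614 -138.5
armmid_out 0.025 0.1591 -139.5
armmid_out 0.038 0.1568 -140.6
edgeT 0.0 0.1599 -141.8
edgeT 0.012 0.158 -142.6
edgeT 0.025 0.156 -143.5
edgeT 0.038 0.154 -144.5
edgeB 0.0 0.1689 -132.9
edgeB 0.012 0.1663 -133.9
edgeB 0.025 0.1636 -134.9
edgeB 0.038 0.1609 -136.0
L 0.0 0.1705 -141.5
L 0.012 0.1682 -142.3
L 0.025 0.1659 -143.2
L 0.038 0.1635 -144.1
0.169 -138 0.038 [ 80. 228.] [393. 394.]
0.169 -141 0.038 [ 72. 224.] [383. 402.]
0.169 -144 0.038 [ 64. 219.] [374. 410.]
0.169 -144 0.01 [ 67. 244.] [376. 412.]
0.147 -141 0.01 [ 93. 235.] [367. 382.]
```

The side crop shows the pointer plate left of the disc at about (95,240), matching a front direction near -139°. The low bin is at about -58.7°. Next I'll look at the mat.

Emit:
carry_out --motion '[{"dx": -0.62, "dy": -0.18, "dz": 0.05, "wx": 0, "wy": 0, "wz": 0, "fingers": 0}, {"dx": -0.62, "dy": -0.18, "dz": 0.05, "wx": 0, "wy": 0, "wz": 0, "fingers": 0}, {"dx": -0.62, "dy": -0.18, "dz": 0.05, "wx": 0, "wy": 0, "wz": 0, "fingers": 0}]'

```text
time: 1.95
ee_pos: [0.4309, 0.0617, 0.4105]
tcp_rot: [[-0.499, 0.867, 0.0], [0.867, 0.499, -0.001], [-0.001, -0.0, -1.0]]
contact_force: [-0.3, 0.9, -0.8]
finger_gap: 1.002
grasp_force: 0.0
```

Emit:
carry_out --motion '[{"dx": -0.61, "dy": -0.18, "dz": 0.05, "wx": 0, "wy": 0, "wz": 0, "fingers": 0}, {"dx": -0.61, "dy": -0.18, "dz": 0.05, "wx": 0, "wy": 0, "wz": 0, "fingers": 0}, {"dx": -0.61, "dy": -0.18, "dz": 0.05, "wx": 0, "wy": 0, "wz": 0, "fingers": 0}, {"dx": -0.61, "dy": -0.18, "dz": 0.05, "wx": 0, "wy": 0, "wz": 0, "fingers": 0}, {"dx": -0.61, "dy": -0.18, "dz": 0.05, "wx": 0, "wy": 0, "wz": 0, "fingers": 0}]'

```text
time: 2.45
ee_pos: [0.4603, -0.0608, 0.4004]
tcp_rot: [[-0.497, 0.868, -0.001], [0.868, 0.497, 0.001], [0.001, -0.0, -1.0]]
contact_force: [-0.4, -0.4, -0.0]
finger_gap: 1.005
grasp_force: 0.0
```

Run:
```python
from h import *
s=state();im=grab_frame("wrist");cv2.imwrite("pics/w3.png",im[:,:,::-1]);np.savez("w3.npz",ee_pos=s["ee_pos"],tcp_rot=s["tcp_rot"])
plan(.4357,-.1338,.3,31.3)
print(proj("wrist",[.512,-.048,.068],s),proj("wrist",[.436,-.134,.051],s))
```

```text
d [-0.2587 -0.2889  0.5019] w [-0.     -0.0002 -0.0041] pos [ 0.4602 -0.0603  0.4004] yhead 29.84 q [-16.2  -7.6 113.7   0.   74.  -46. ] t 2.5
[332.0504 210.1532] [227.5081 238.0015]
```

View pics/w3.png

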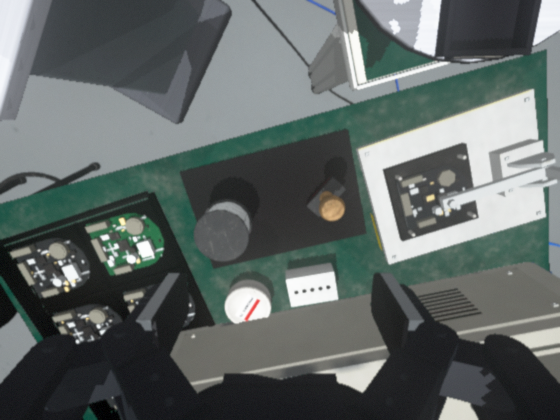

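Spool top at about (222,234) and stamp head at about (332,207), its dark foot turned obliquely. I'll enlarge that part with contrast stretched.

Run:
```python
from h import *
s=dict(np.load("w3.npz"))
im=cv2.imread("pics/w3.png");c=im[165:275,185:355].astype(float)
c=np.clip((c-15)*2.6,0,255).astype(np.uint8);c=cv2.resize(c,None,fx=4.6,fy=4.6,interpolation=2)
def pt(p):return tuple(int(k) for k in (proj("wrist",p,s)-[185,165])*4.6)
sp=unproj("wrist",222,234,.051,s);st=unproj("wrist",332,207,.066,s);print(sp,st)
for z in(.051,.003):
  cv2.polylines(c,[np.int32([pt(np.r_[sp[:2]+.03*np.array([np.cos(a),np.sin(a)]),z]) for a in np.linspace(0,6.28,40)])],True,(0,255,0) if z>.01 else (255,255,0),1)
cv2.polylines(c,[np.int32([pt(np.r_[st[:2]+.0135*np.array([np.cos(a),np.sin(a)]),.06]) for a in np.linspace(0,6.28,40)])],True,(0,255,0),1)
for an,col in((0,(0,0,255)),(30,(0,255,255)),(60,(255,0,255)),(90,(255,255,0))):
  a=np.radians(an);d=.023*np.array([np.cos(a),np.sin(a)]);cv2.line(c,pt(np.r_[st[:2]-d,.017]),pt(np.r_[st[:2]+d,.017]),col,1)
cv2.imwrite("pics/w3c.png",c)
```

```text
[ 0.4287 -0.1328  0.051 ] [ 0.5108 -0.0456  0.066 ]
```

View pics/w3c.png

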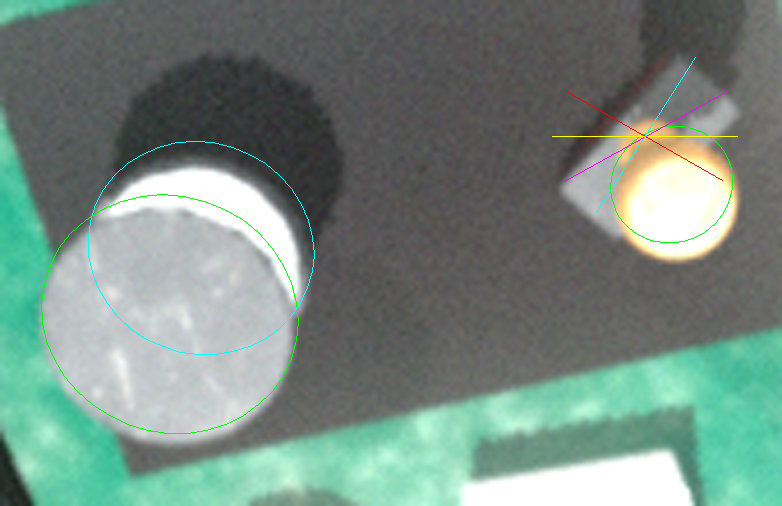

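Spool top centre is at crop (168,322). The stamp's foot corners are at crop (562,187), (683,57), (740,110) and (619,240), with its head at (678,200).

Run:
```python
from h import *
s=dict(np.load("w3.npz"))
U=lambda a,b,z:unproj("wrist",185+a/4.6,165+b/4.6,z,s)
print("spool",U(168,322,.051)); print("head",U(678,200,.056),U(678,200,.06))
C=[U(*p,.017) for p in((562,187),(683,57),(740,110),(619,240))]
print("foot",np.mean(C,0),[np.linalg.norm(C[i]-C[(i+1)%4]).round(4) for i in range(4)]);d=C[1]-C[0];print(np.degrees(np.arctan2(d[1],d[0])))
sp=U(168,322,.051)
plan(sp[0],sp[1],.29,31.3)
```

```text
spool [ 0.4288 -0.1341  0.051 ]
head [ 0.515  -0.0485  0.056 ] [ 0.5138 -0.0478  0.06  ]
foot [ 0.5137 -0.0478  0.017 ] [np.float64(0.0439), np.float64(0.0199), np.float64(0.0445), np.float64(0.0205)]
78.90084672940885
d [-0.2428 -0.3195  0.5519] w [-0.     -0.0002 -0.0041] pos [ 0.4602 -0.0603  0.4004] yhead 29.84 q [-16.2  -7.6 113.7   0.   74.  -46. ] t 2.5
```

Emit:
carry_out --motion '[{"dx": -0.243, "dy": -0.32, "dz": 0.552, "wx": 0, "wy": 0, "wz": -0.004, "fingers": 0}, {"dx": -0.243, "dy": -0.32, "dz": 0.552, "wx": 0, "wy": 0, "wz": -0.004, "fingers": 0}, {"dx": -0.243, "dy": -0.32, "dz": 0.552, "wx": 0, "wy": 0, "wz": -0.004, "fingers": 0}, {"dx": -0.243, "dy": -0.32, "dz": 0.552, "wx": 0, "wy": 0, "wz": -0.004, "fingers": 0}, {"dx": -0.243, "dy": -0.32, "dz": 0.552, "wx": 0, "wy": 0, "wz": -0.004, "fingers": 0}]'

```text
time: 3.0
ee_pos: [0.4289, -0.1342, 0.2903]
tcp_rot: [[-0.519, 0.855, -0.001], [0.855, 0.519, 0.001], [0.001, 0.0, -1.0]]
contact_force: [0.4, -0.7, 0.6]
finger_gap: 1.0
grasp_force: 0.0
```

Run:
```python
from h import *
plan(.4288,-.1341,.199,31.3)
s=state();im=grab_frame("wrist");cv2.imwrite("pics/w4.png",im[:,:,::-1]);np.savez("w4.npz",ee_pos=s["ee_pos"],tcp_rot=s["tcp_rot"])
print("exp",proj("wrist",[.4288,-.1341,.051],s))
g=cv2.medianBlur(cv2.cvtColor(im,cv2.COLOR_RGB2GRAY),5)
f=cam("wrist",s);r=f[0]*.03/(f[3][2,3]-.051);print("r",r)
print(cv2.HoughCircles(g,cv2.HOUGH_GRADIENT,1.5,30,param1=80,param2=30,minRadius=int(r*.85),maxRadius=int(r*1.15)))
```

```text
d [0.0001 0.     0.4566] w [ 0.     -0.0002 -0.0002] pos [ 0.4289 -0.1342  0.2903] yhead 31.24 q [-26.4  -1.5 120.9   0.1  60.7 -57.6] t 3.0
exp [281.1752 229.5542]
r 45.61524358391083
[[[278.25 228.75  39.5 ]
  [135.75 240.75  47.75]
  [111.75 285.75  51.05]
  [299.25 344.25  39.5 ]
  [ 30.75 281.25  39.5 ]]]
```

Emit:
carry_out --motion '[{"dx": 0, "dy": -0.005, "dz": 0.2, "wx": 0, "wy": 0, "wz": 0, "fingers": 0}, {"dx": 0, "dy": -0.005, "dz": 0.38, "wx": 0, "wy": 0, "wz": 0, "fingers": 0}, {"dx": 0, "dy": -0.005, "dz": 0.457, "wx": 0, "wy": 0, "wz": 0, "fingers": 0}, {"dx": 0, "dy": -0.005, "dz": 0.457, "wx": 0, "wy": 0, "wz": 0, "fingers": 0}, {"dx": 0, "dy": -0.005, "dz": 0.457, "wx": 0, "wy": 0, "wz": 0, "fingers": 255}, {"dx": 0, "dy": -0.005, "dz": 0.457, "wx": 0, "wy": 0, "wz": 0, "fingers": 255}, {"dx": 0, "dy": -0.005, "dz": 0.457, "wx": 0, "wy": 0, "wz": 0, "fingers": 255}, {"dx": 0, "dy": -0.005, "dz": 0.457, "wx": 0, "wy": 0, "wz": 0, "fingers": 255}]' --newtons 50

```text
time: 3.85
ee_pos: [0.4297, -0.1365, 0.2017]
tcp_rot: [[-0.518, 0.855, 0.005], [0.856, 0.518, -0.002], [-0.004, 0.004, -1.0]]
contact_force: [1.2, 2.0, 5.1]
finger_gap: 0.674
grasp_force: 54.0
```

Emit:
carry_out --motion '[{"dx": 0, "dy": 0, "dz": 0, "wx": 0, "wy": 0, "wz": 0, "fingers": 255}, {"dx": 0, "dy": 0, "dz": -0.05, "wx": 0, "wy": 0, "wz": 0, "fingers": 255}, {"dx": 0, "dy": 0, "dz": -0.1, "wx": 0, "wy": 0, "wz": 0, "fingers": 255}, {"dx": 0, "dy": 0, "dz": -0.2, "wx": 0, "wy": 0, "wz": 0, "fingers": 255}, {"dx": 0, "dy": 0, "dz": -0.35, "wx": 0, "wy": 0, "wz": 0, "fingers": 255}, {"dx": 0, "dy": 0, "dz": -0.5, "wx": 0, "wy": 0, "wz": 0, "fingers": 255}, {"dx": 0, "dy": 0, "dz": -0.5, "wx": 0, "wy": 0, "wz": 0, "fingers": 255}]'

```text
time: 4.55
ee_pos: [0.4299, -0.1371, 0.3042]
tcp_rot: [[-0.518, 0.856, 0.01], [0.856, 0.518, -0.005], [-0.01, 0.006, -1.0]]
contact_force: [1.5, 0.1, -2.4]
finger_gap: 0.674
grasp_force: 54.9
```

Run:
```python
from h import *
hub=np.array([.4833,.2577]);a=np.radians(-58.7);u=np.array([np.cos(a),np.sin(a)])
t=hub+u*.073;print(t)
plan(t[0],t[1],.30,31.3)
s=state();im=grab_frame("wrist")
print(s["finger_gap"],s["grasp_force"],s["contact_force"])
cv2.imwrite("pics/w5.png",im[:,:,::-1])
```

```text
[0.5212 0.1953]
d [1.1856 1.2511 0.017 ] w [ 0.0009  0.0015 -0.0003] pos [ 0.4299 -0.1371  0.3042] yhead 31.18 q [-26.6  -2.7 120.3  -0.   61.7 -57.8] t 4.55
0.6740429895393495 54.86621293472126 [ 1.4564  0.1158 -2.3841]
```

```bash
cat > fit.py <<'E'
from h import *
from scipy.optimize import differential_evolution
def fitbin(n,im,s,x0,thr=85,ex=None,rng=.012):
    """fit kit-bin box silhouette (100x72, z .036-.060): x0=(x,y,angle deg)"""
    S=4;mask=(im.max(2)<thr).astype(np.uint8)
    def poly(p):
        a=np.radians(p[2]);u=np.array([np.cos(a),np.sin(a)]);t=np.array([-u[1],u[0]])
        P=[proj(n,np.r_[p[:2]+u*i*.05+t*j*.036,z],s) for z in(.036,.06) for i in(-1,1) for j in(-1,1)]
        return cv2.convexHull(np.float32(P))
    h=poly(x0)[:,0];l=np.floor(h.min(0)-10).astype(int);r=np.ceil(h.max(0)+10).astype(int)
    l=np.maximum(l,0);r=np.minimum(r,[560,420])
    big=cv2.resize(mask[l[1]:r[1],l[0]:r[0]]*255,None,fx=S,fy=S,interpolation=1)>127
    near=np.zeros(big.shape,np.uint8);q=((poly(x0)-l+.5)*S).astype(np.int32);cv2.fillConvexPoly(near,q,1);near=cv2.dilate(near,np.ones((8*S+1,8*S+1)))
    if ex is not None:
        for a in ex: near[max(0,(a[1]-l[1])*S):max(0,(a[3]-l[1])*S),max(0,(a[0]-l[0])*S):max(0,(a[2]-l[0])*S)]=0
    def cost(p):
        m=np.zeros(big.shape,np.uint8);cv2.fillConvexPoly(m,((poly(p)-l+.5)*S).astype(np.int32),1)
        return ((m>0)!=big)[near>0].mean()
    b=[(x0[0]-rng,x0[0]+rng),(x0[1]-rng,x0[1]+rng),(x0[2]-8,x0[2]+8)]
    r=differential_evolution(cost,b,seed=1,maxiter=40,popsize=10,tol=1e-6)
    return r.x,r.fun
E
python3 - <<'E'
from fit import *
s=dict(np.load("w2.npz"));x0=(.527,.185,-58.7)
w=cv2.imread("pics/w2.png");t=cv2.imread("pics/top0.png")
for thr in(70,95):print("wrist",fitbin("wrist",w,s,x0,thr,[(370,270,430,310)]))
for thr in(70,95):print("top",fitbin("top",t,None,x0,thr))
for nm in((x0),):print(np.hypot(x0[0]-.4833,x0[1]-.2577))
E
```

```text
Traceback (most recent call last):
  File "fit.py", line 20, in fitbin
    r=differential_evolution(cost,b,seed=1,maxiter=40,popsize=10,tol=1e-6)
  File "fit.py", line 17, in cost
    m=np.zeros(big.shape,np.uint8);cv2.fillConvexPoly(m,((poly(p)-l+.5)*S).astype(np.int32),1)
                                                          ~~~~^^^
  File "fit.py", line 8, in poly
    P=[proj(n,np.r_[p[:2]+u*i*.05+t*j*.036,z],s) for z in(.036,.06) for i in(-1,1) for j in(-1,1)]
       ~~~~^^^^^^^^^^^^^^^^^^^^^^^^^^^^^^^^^^^^^
  File "h.py", line 14, in proj
    f,cx,cy,W=cam(n,s);q=W[:3,:3].T@(np.asarray(p)-W[:3,3])
              ~~~^^^^^
  File "h.py", line 5, in cam
    c=get_calibration(n);f=210/np.tan(np.radians(c["fovy"])/2)
ValueError: time passes only in moves, steps and waits
```

Calibration calls seem to be limited, so I'll cache them.

```bash
sed -i 's/^def cam/import functools\n@functools.cache\ndef gc(n): return get_calibration(n)\ndef cam/; s/c=get_calibration(n);f=/c=gc(n);f=/' h.py
cat > run.py <<'E'
from fit import *
s=dict(np.load("w2.npz"));x0=(.527,.185,-58.7)
w=cv2.imread("pics/w2.png");t=cv2.imread("pics/top0.png")
for thr in(70,95):print("wrist",fitbin("wrist",w,s,x0,thr,[(370,270,430,310)]))
for thr in(70,95):print("top",fitbin("top",t,None,x0,thr))
E
python3 run.py
```

```text
wrist (array([  0.5361,   0.1859, -62.1713]), np.float64(0.07909463997015297))
wrist (array([  0.5303,   0.1842, -59.2019]), np.float64(0.029933131164321315))
top (array([  0.5307,   0.1844, -58.4198]), np.float64(0.05816318842763505))
top (array([  0.5306,   0.1849, -58.9847]), np.float64(0.10140887516009944))
```

Emit:
carry_out --motion '[{"dx": 0.15, "dy": 0.16, "dz": 0.0, "wx": 0, "wy": 0, "wz": 0, "fingers": 255}, {"dx": 0.3, "dy": 0.32, "dz": 0.0, "wx": 0, "wy": 0, "wz": 0, "fingers": 255}, {"dx": 0.45, "dy": 0.48, "dz": 0.0, "wx": 0, "wy": 0, "wz": 0, "fingers": 255}, {"dx": 0.6, "dy": 0.64, "dz": 0.0, "wx": 0, "wy": 0, "wz": 0, "fingers": 255}]'

```text
time: 5.0
ee_pos: [0.4743, 0.0344, 0.2971]
tcp_rot: [[-0.517, 0.856, -0.003], [0.856, 0.517, 0.0], [0.002, -0.003, -1.0]]
contact_force: [0.9, -0.3, -3.1]
finger_gap: 0.675
grasp_force: 54.9
```

Emit:
carry_out --motion '[{"dx": 0.15, "dy": 0.16, "dz": 0.01, "wx": 0.0005, "wy": 0.0008, "wz": 0, "fingers": 255}, {"dx": 0.3, "dy": 0.32, "dz": 0.01, "wx": 0.0009, "wy": 0.0015, "wz": 0, "fingers": 255}, {"dx": 0.45, "dy": 0.48, "dz": 0.01, "wx": 0.0009, "wy": 0.0015, "wz": 0, "fingers": 255}, {"dx": 0.55, "dy": 0.58, "dz": 0.01, "wx": 0.0009, "wy": 0.0015, "wz": 0, "fingers": 255}, {"dx": 0.58, "dy": 0.62, "dz": 0.01, "wx": 0.0009, "wy": 0.0015, "wz": 0, "fingers": 255}, {"dx": 0.58, "dy": 0.62, "dz": 0.01, "wx": 0.0009, "wy": 0.0015, "wz": 0, "fingers": 255}]'

```text
time: 5.6
ee_pos: [0.5207, 0.1971, 0.2952]
tcp_rot: [[-0.52, 0.854, -0.013], [0.854, 0.52, 0.004], [0.01, -0.009, -1.0]]
contact_force: [0.2, -0.3, -3.1]
finger_gap: 0.673
grasp_force: 55.1
```

Run:
```python
from h import *
plan(.5238,.1955,.25,31)
s=state();im=grab_frame("wrist");cv2.imwrite("pics/w6.png",im[:,:,::-1]);np.savez("w6.npz",ee_pos=s["ee_pos"],tcp_rot=s["tcp_rot"])
c=np.array([.5305,.1844]);a=np.radians(-59);u=np.array([np.cos(a),np.sin(a)]);t=np.array([-u[1],u[0]])
o=im[:,:,::-1].copy()
for z,A,B,col in((.06,.05,.036,(0,255,255)),(.039,.047,.033,(0,255,0))):
  cv2.polylines(o,[np.int32([proj("wrist",np.r_[c+u*i*A+t*j*B,z],s) for i,j in((1,1),(1,-1),(-1,-1),(-1,1))])],True,col,1)
# spool bottom circle assuming centred in grasp
R=s["tcp_rot"];b=s["ee_pos"]+R[:,2]*.1987
cv2.polylines(o,[np.int32([proj("wrist",b+.03*np.r_[np.cos(k),np.sin(k),0],s) for k in np.linspace(0,6.28,40)])],True,(255,0,255),1)
hb=proj("wrist",[.4862,.2581,.045],s);cv2.circle(o,tuple(int(k) for k in hb),3,(0,0,255),-1)
cv2.imwrite("pics/w6o.png",o)
```

```text
d [-0.0169  0.0109  0.2257] w [-0.0014 -0.0016  0.0008] pos [0.5207 0.1971 0.2952] yhead 31.31 q [ 13.4  11.3 106.5   0.4  62.9 -18.1] t 5.6
```

Emit:
carry_out --motion '[{"dx": -0.017, "dy": 0.011, "dz": 0.06, "wx": -0.0014, "wy": -0.0016, "wz": 0.0008, "fingers": 255}, {"dx": -0.017, "dy": 0.011, "dz": 0.12, "wx": -0.0014, "wy": -0.0016, "wz": 0.0008, "fingers": 255}, {"dx": -0.017, "dy": 0.011, "dz": 0.15, "wx": -0.0014, "wy": -0.0016, "wz": 0.0008, "fingers": 255}, {"dx": -0.017, "dy": 0.011, "dz": 0.15, "wx": -0.0014, "wy": -0.0016, "wz": 0.0008, "fingers": 255}, {"dx": -0.017, "dy": 0.011, "dz": 0.15, "wx": -0.0014, "wy": -0.0016, "wz": 0.0008, "fingers": 255}]'

```text
time: 6.15
ee_pos: [0.5245, 0.1942, 0.2666]
tcp_rot: [[-0.513, 0.859, 0.002], [0.859, 0.513, 0.001], [-0.0, 0.002, -1.0]]
contact_force: [-0.2, 0.1, -1.4]
finger_gap: 0.673
grasp_force: 55.0
```

Run:
```python
from fit import *
plan(.5238,.1955,.25,31)
s=state();w=grab_frame("wrist")[:,:,::-1].copy();cv2.imwrite("pics/w7.png",w);np.savez("w7.npz",ee_pos=s["ee_pos"],tcp_rot=s["tcp_rot"])
np.set_printoptions(linewidth=250)
print("corners",[proj("wrist",np.r_[np.array([.5305,.1844])+i*.05*np.array([.515,-.857])+j*.036*np.array([.857,.515]),.06],s).round() for i in(-1,1) for j in(-1,1)])
g=w.max(2);print(g[140:330:8,180:400:8])
```

```text
d [0.0075 0.0004 0.0828] w [ 0.0004  0.0001 -0.0004] pos [0.5245 0.1942 0.2666] yhead 30.85 q [ 13.1  13.6 107.2   0.   59.1 -17.7] t 6.15
corners [array([217., 186.]), array([344., 186.]), array([227., 334.]), array([335., 333.])]
[[ 59  59  59 218 239 203 152 152 152 127  45  46  48  43  42  41 162 169 170 168 169 168  55  44  45  45  45  45]
 [ 92 229 232 232 233 177 145 146 147 147 143  45  43  41  69 158 164 167 167 168 166 172 166 150 126 123  51  63]
 [242 236 234 235 235 233 149 149 149 146 149 147 147 161 165 164 165 167 166 166 168 168 166 167 150 153 151 150]
 [243 244 244 238 239 234 150 152 149 148 148 148 148 165 164 164 165 164 164 165 165 165 165 166 164 157 233 210]
 [244 244 245 244 244 239 152 151 149 148 147 148 166 164 164 166 167 166 168 168 167 167 170 168 169 243 234 234]
 [245 245 244 245  78  74  67  62  55  52  49  46  44  43  45  44  46  48  50  54  58 158 164 165 236 240 240 232]
 [246 246 245 245  80  73  66  63  56  51  47  41  38  38  40  42  38  48  49  52  57 164 166 167 241 240 240 238]
 [246 246 246 245  90  73  65  76  57  48  45  43  41  40  39  
[... 1192 characters left out ...]
 229 230]
 [245  66 101 100  54  57  57  77  55  77  80  76  76  79  76  75  74  73  74  76  78  47  96  92  60 227 127 103]
 [ 63  62  98  59  50  56  52  79  79  80  78  82  81  80  81  74  74  75  75  75  78  47  69  97  55  62  85  84]
 [ 54  96  97  46  44  52  77  77  77  74  79  77  80  77  78  74  73  73  74  72  77  41  43  94  89  50  78  81]
 [ 49  67 109  39  38  47  78  75  75  87  77  77  77  77  75  75  74  74  76  74  74  42  42 124  57  47  47  75]
 [ 42  43  45  36  35  72  77  77  73  79  72  75  75  76  73  79  74  78  75  73  71  38  39  47  41  42  47  43]
 [ 36  38  36  36  34  55  76  72  74  75  73  72  73  72  71  78  73  76  74  75  87  40  42  40  38  38  39  40]]
```

Emit:
carry_out --motion '[{"dx": 0.007, "dy": 0.0, "dz": 0.0, "wx": 0, "wy": 0, "wz": 0, "fingers": 255}, {"dx": 0.007, "dy": 0.0, "dz": 0.03, "wx": 0, "wy": 0, "wz": 0, "fingers": 255}, {"dx": 0.007, "dy": 0.0, "dz": 0.06, "wx": 0, "wy": 0, "wz": 0, "fingers": 255}, {"dx": 0.007, "dy": 0.0, "dz": 0.09, "wx": 0, "wy": 0, "wz": 0, "fingers": 255}, {"dx": 0.007, "dy": 0.0, "dz": 0.12, "wx": 0, "wy": 0, "wz": 0, "fingers": 255}, {"dx": 0.007, "dy": 0.0, "dz": 0.12, "wx": 0, "wy": 0, "wz": 0, "fingers": 255}]'

```text
time: 6.8
ee_pos: [0.5233, 0.1957, 0.2413]
tcp_rot: [[-0.513, 0.858, 0.0], [0.858, 0.513, 0.0], [0.0, 0.0, -1.0]]
contact_force: [0.4, -0.3, -1.8]
finger_gap: 0.67
grasp_force: 55.0
```

Inside with no contact. Lower to the floor.

Emit:
carry_out --motion '[{"dx": 0, "dy": 0, "dz": 0.012, "wx": 0, "wy": 0, "wz": 0, "fingers": 255}, {"dx": 0, "dy": 0, "dz": 0.02, "wx": 0, "wy": 0, "wz": 0, "fingers": 255}, {"dx": 0, "dy": 0, "dz": 0.02, "wx": 0, "wy": 0, "wz": 0, "fingers": 255}]'

```text
time: 7.1
ee_pos: [0.524, 0.1959, 0.2388]
tcp_rot: [[-0.513, 0.858, 0.003], [0.858, 0.513, 0.001], [-0.001, 0.003, -1.0]]
contact_force: [0.1, -0.7, -3.1]
finger_gap: 0.676
grasp_force: 55.0
```

Emit:
carry_out --motion '[{"dx": 0, "dy": 0, "dz": 0.01, "wx": 0, "wy": 0, "wz": 0, "fingers": 255}, {"dx": 0, "dy": 0, "dz": 0.014, "wx": 0, "wy": 0, "wz": 0, "fingers": 255}, {"dx": 0, "dy": 0, "dz": 0.014, "wx": 0, "wy": 0, "wz": 0, "fingers": 255}]'

```text
time: 7.4
ee_pos: [0.5251, 0.1963, 0.2378]
tcp_rot: [[-0.513, 0.858, 0.006], [0.858, 0.513, 0.002], [-0.001, 0.006, -1.0]]
contact_force: [0.6, 1.0, 4.7]
finger_gap: 0.672
grasp_force: 55.7
```

Emit:
carry_out --motion '[{"dx": 0, "dy": 0, "dz": 0, "wx": 0, "wy": 0, "wz": 0, "fingers": 40}, {"dx": 0, "dy": 0, "dz": 0, "wx": 0, "wy": 0, "wz": 0, "fingers": 0}, {"dx": 0, "dy": 0, "dz": 0, "wx": 0, "wy": 0, "wz": 0, "fingers": 0}, {"dx": 0, "dy": 0, "dz": -0.1, "wx": 0, "wy": 0, "wz": 0, "fingers": 0}, {"dx": 0, "dy": 0, "dz": -0.25, "wx": 0, "wy": 0, "wz": 0, "fingers": 0}, {"dx": 0, "dy": 0, "dz": -0.4, "wx": 0, "wy": 0, "wz": 0, "fingers": 0}, {"dx": 0, "dy": 0, "dz": -0.4, "wx": 0, "wy": 0, "wz": 0, "fingers": 0}]'

```text
time: 8.1
ee_pos: [0.5259, 0.1963, 0.3211]
tcp_rot: [[-0.513, 0.858, 0.013], [0.858, 0.513, 0.003], [-0.004, 0.012, -1.0]]
contact_force: [1.0, 0.2, 0.7]
finger_gap: 1.002
grasp_force: 0.0
```

Run:
```python
from h import *
plan(.514,-.048,.30,79)
s=state();w=grab_frame("wrist")[:,:,::-1].copy();cv2.imwrite("pics/w8.png",w);np.savez("w8.npz",ee_pos=s["ee_pos"],tcp_rot=s["tcp_rot"])
g=cv2.medianBlur(w.max(2),5);f=cam("wrist",s);r=f[0]*.03/(f[3][2,3]-.087);print("exp r",r,proj("wrist",[.5238,.1955,.087],s))
c=cv2.HoughCircles(g,cv2.HOUGH_GRADIENT,1.5,30,param1=60,param2=25,minRadius=int(r*.88),maxRadius=int(r*1.12));print(c)
if c is not None:print(unproj("wrist",c[0,0,0],c[0,0,1],.087,s))
```

```text
d [-1.0174 -0.6792  0.1007] w [ 0.0016  0.0014 -0.1336] pos [0.5259 0.1963 0.3211] yhead 30.89 q [ 13.3   9.5 105.4   0.   64.4 -17.6] t 8.1
exp r 46.883152698627846 [273.8343 230.3671]
[[[275.25 227.25  42.8 ]
  [378.75  48.75  51.05]
  [194.25  66.75  46.1 ]
  [345.75  68.25  46.1 ]
  [159.75  45.75  51.05]
  [417.75 234.75  47.75]
  [119.25  30.75  42.8 ]
  [480.75 252.75  49.4 ]
  [210.75 311.25  44.45]
  [506.25 143.25  44.3 ]
  [ 99.75 281.25  42.8 ]]]
[0.5235 0.198  0.087 ]
```

Emit:
carry_out --motion '[{"dx": -0.51, "dy": -0.34, "dz": 0.0, "wx": 0.0016, "wy": 0.0014, "wz": -0.066, "fingers": 0}, {"dx": -0.51, "dy": -0.34, "dz": 0.0, "wx": 0.0016, "wy": 0.0014, "wz": -0.066, "fingers": 0}, {"dx": -0.51, "dy": -0.34, "dz": 0.0, "wx": 0.0016, "wy": 0.0014, "wz": -0.066, "fingers": 0}, {"dx": -0.51, "dy": -0.34, "dz": 0.0, "wx": 0.0016, "wy": 0.0014, "wz": -0.066, "fingers": 0}]'

```text
time: 8.55
ee_pos: [0.5168, 0.0704, 0.3139]
tcp_rot: [[-0.814, 0.581, -0.014], [0.581, 0.814, -0.001], [0.011, -0.009, -1.0]]
contact_force: [0.5, 0.8, 0.1]
finger_gap: 0.999
grasp_force: 0.0
```

Run:
```python
from h import *
plan(.514,-.048,.30,79)
```

```text
d [-0.333  -0.4896  0.07  ] w [-0.001 -0.002 -0.068] pos [0.5168 0.0704 0.3139] yhead 54.51 q [  0.1   5.8 110.5  -0.   64.6 -54.4] t 8.55
```

Emit:
carry_out --motion '[{"dx": -0.333, "dy": -0.49, "dz": 0.07, "wx": -0.0005, "wy": -0.001, "wz": -0.068, "fingers": 0}, {"dx": -0.333, "dy": -0.49, "dz": 0.07, "wx": -0.0005, "wy": -0.001, "wz": -0.068, "fingers": 0}, {"dx": -0.333, "dy": -0.49, "dz": 0.07, "wx": -0.0005, "wy": -0.001, "wz": -0.068, "fingers": 0}, {"dx": -0.333, "dy": -0.49, "dz": 0.07, "wx": -0.0005, "wy": -0.001, "wz": -0.068, "fingers": 0}, {"dx": -0.333, "dy": -0.49, "dz": 0.07, "wx": -0.0005, "wy": -0.001, "wz": -0.068, "fingers": 0}]'

```text
time: 9.05
ee_pos: [0.5148, -0.0449, 0.3005]
tcp_rot: [[-0.981, 0.192, -0.006], [0.192, 0.981, 0.002], [0.006, 0.001, -1.0]]
contact_force: [0.5, 0.0, 0.0]
finger_gap: 1.001
grasp_force: 0.0
```

Run:
```python
from h import *
plan(.514,-.048,.21,79)
s=state();w=grab_frame("wrist")[:,:,::-1].copy();cv2.imwrite("pics/w9.png",w)
b,g,r=[w[:,:,i].astype(int) for i in range(3)]
m=((r-b)>50)&(r>120)&(abs(r-g)<90);m=m.astype(np.uint8);n,l,st,ce=cv2.connectedComponentsWithStats(m)
for i in np.argsort(-st[1:,4])[:3]+1:print(st[i],ce[i])
print(proj("wrist",[.514,-.048,.056],s),proj("wrist",[.514,-.048,.066],s))
```

```text
d [-0.0016 -0.0167  0.4527] w [ 0.0002 -0.001  -0.0002] pos [ 0.5148 -0.0449  0.3005] yhead 78.91 q [-12.8   6.1 111.7   0.1  62.5 -91.7] t 9.05
[257 216  36  32 848] [274.5354 231.7771]
[515 299  45  45 585] [538.7521 322.5812]
[272 267  27  46 205] [284.5024 289.6049]
[275.7019 229.4816] [275.5506 234.5772]
```

Emit:
carry_out --motion '[{"dx": 0.0, "dy": -0.015, "dz": 0.2, "wx": 0, "wy": -0.0006, "wz": 0, "fingers": 0}, {"dx": 0, "dy": -0.015, "dz": 0.38, "wx": 0, "wy": -0.0006, "wz": 0, "fingers": 0}, {"dx": 0, "dy": -0.015, "dz": 0.45, "wx": 0, "wy": -0.0006, "wz": 0, "fingers": 0}, {"dx": 0, "dy": -0.015, "dz": 0.45, "wx": 0, "wy": -0.0006, "wz": 0, "fingers": 0}, {"dx": 0, "dy": -0.015, "dz": 0.45, "wx": 0, "wy": -0.0006, "wz": 0, "fingers": 255}, {"dx": 0, "dy": -0.015, "dz": 0.45, "wx": 0, "wy": -0.0006, "wz": 0, "fingers": 255}, {"dx": 0, "dy": -0.015, "dz": 0.45, "wx": 0, "wy": -0.0006, "wz": 0, "fingers": 255}, {"dx": 0, "dy": -0.015, "dz": 0.45, "wx": 0, "wy": -0.0006, "wz": 0, "fingers": 255}]' --newtons 30

```text
time: 9.9
ee_pos: [0.5151, -0.0481, 0.2133]
tcp_rot: [[-0.982, 0.189, 0.003], [0.189, 0.982, -0.0], [-0.003, 0.0, -1.0]]
contact_force: [-0.2, 0.1, -0.2]
finger_gap: 0.331
grasp_force: 0.0
```

Emit:
carry_out --motion '[{"dx": 0, "dy": 0, "dz": 0, "wx": 0, "wy": 0, "wz": 0, "fingers": 255}, {"dx": 0, "dy": 0, "dz": 0, "wx": 0, "wy": 0, "wz": 0, "fingers": 255}, {"dx": 0, "dy": 0, "dz": 0, "wx": 0, "wy": 0, "wz": 0, "fingers": 255}]'

```text
time: 10.2
ee_pos: [0.5153, -0.048, 0.2132]
tcp_rot: [[-0.982, 0.189, 0.003], [0.189, 0.982, 0.0], [-0.003, 0.001, -1.0]]
contact_force: [0.3, 1.4, 5.5]
finger_gap: 0.281
grasp_force: 29.3
```

Emit:
carry_out --motion '[{"dx": 0, "dy": 0, "dz": -0.1, "wx": 0, "wy": 0, "wz": 0, "fingers": 255}, {"dx": 0, "dy": 0, "dz": -0.25, "wx": 0, "wy": 0, "wz": 0, "fingers": 255}, {"dx": 0, "dy": 0, "dz": -0.42, "wx": 0, "wy": 0, "wz": 0, "fingers": 255}, {"dx": 0, "dy": 0, "dz": -0.56, "wx": 0, "wy": 0, "wz": 0, "fingers": 255}, {"dx": 0, "dy": 0, "dz": -0.56, "wx": 0, "wy": 0, "wz": 0, "fingers": 255}]'

```text
time: 10.7
ee_pos: [0.5162, -0.0485, 0.3286]
tcp_rot: [[-0.982, 0.189, 0.01], [0.189, 0.982, -0.002], [-0.01, -0.0, -1.0]]
contact_force: [0.6, -0.7, -0.6]
finger_gap: 0.281
grasp_force: 29.5
```

Run:
```python
from h import *
print(state()["grasp_force"],state()["finger_gap"])
plan(.5465,.1578,.32,31)
```

```text
29.471414680592716 0.28057200877958194
d [0.0462 1.0414 0.0425] w [0.0006 0.0015 0.1337] pos [ 0.5162 -0.0485  0.3286] yhead 79.13 q [-13.1   3.9 110.7   0.   64.8 -92.3] t 10.7
```

Emit:
carry_out --motion '[{"dx": 0.005, "dy": 0.12, "dz": 0, "wx": 0, "wy": 0, "wz": 0.02, "fingers": 255}, {"dx": 0.01, "dy": 0.25, "dz": 0, "wx": 0, "wy": 0, "wz": 0.04, "fingers": 255}, {"dx": 0.02, "dy": 0.4, "dz": 0, "wx": 0, "wy": 0, "wz": 0.06, "fingers": 255}, {"dx": 0.03, "dy": 0.55, "dz": 0, "wx": 0, "wy": 0, "wz": 0.08, "fingers": 255}, {"dx": 0.04, "dy": 0.7, "dz": 0, "wx": 0, "wy": 0, "wz": 0.1, "fingers": 255}, {"dx": 0.046, "dy": 0.82, "dz": 0, "wx": 0, "wy": 0, "wz": 0.12, "fingers": 255}, {"dx": 0.046, "dy": 0.92, "dz": 0, "wx": 0, "wy": 0, "wz": 0.134, "fingers": 255}, {"dx": 0.046, "dy": 0.98, "dz": 0, "wx": 0, "wy": 0, "wz": 0.134, "fingers": 255}]'

```text
time: 11.5
ee_pos: [0.5417, 0.1475, 0.3222]
tcp_rot: [[-0.515, 0.857, -0.002], [0.857, 0.515, 0.0], [0.001, -0.002, -1.0]]
contact_force: [0.1, -0.1, -1.1]
finger_gap: 0.286
grasp_force: 29.5
```

Emit:
carry_out --motion '[{"dx": 0, "dy": 0, "dz": 0, "wx": 0, "wy": 0, "wz": 0, "fingers": 255}, {"dx": 0, "dy": 0, "dz": 0, "wx": 0, "wy": 0, "wz": 0, "fingers": 255}]'

```text
time: 11.7
ee_pos: [0.542, 0.1458, 0.3231]
tcp_rot: [[-0.515, 0.857, -0.001], [0.857, 0.515, -0.0], [0.0, -0.001, -1.0]]
contact_force: [-0.6, 0.3, -0.2]
finger_gap: 0.279
grasp_force: 29.5
```

```bash
cat > look.py <<'E'
import sys
from h import *
plan(.5465,.1578,.30,31)
s=state();w=grab_frame("wrist")[:,:,::-1].copy();cv2.imwrite(f"pics/{sys.argv[1]}.png",w);np.savez(f"{sys.argv[1]}.npz",ee_pos=s["ee_pos"],tcp_rot=s["tcp_rot"])
c=np.array([.5305,.1844]);u=np.array([.515,-.857]);t=np.array([.857,.515])
g=w.max(2)
for k in(-.03,-.02,.02,.03,.045): # across-bin profile at rim height
    pr=[]
    for y in np.arange(-.055,.0551,.001):
        q=proj("wrist",np.r_[c+u*k+t*y,.06],s);i,j=int(round(q[1])),int(round(q[0]))
        pr.append(g[i,j] if 0<=i<420 and 0<=j<560 else 0)
    d=np.diff(np.array(pr,int));print(k,"edges mm:",[(e-55,d[e]) for e in np.where(abs(d)>35)[0]])
E
python3 look.py w10
```

```text
d [0.0396 0.0503 0.1153] w [-0.0002 -0.     -0.0001] pos [0.542  0.1458 0.3231] yhead 30.98 q [  7.9   9.6 105.1  -0.   65.4 -23.1] t 11.7
-0.03 edges mm: [(np.int64(-40), np.int64(-138)), (np.int64(37), np.int64(149))]
-0.02 edges mm: [(np.int64(-40), np.int64(-77)), (np.int64(-39), np.int64(-69)), (np.int64(37), np.int64(113)), (np.int64(38), np.int64(49))]
0.02 edges mm: [(np.int64(-40), np.int64(-40)), (np.int64(-39), np.int64(-78)), (np.int64(-38), np.int64(-43)), (np.int64(38), np.int64(67)), (np.int64(39), np.int64(82))]
0.03 edges mm: [(np.int64(-40), np.int64(-83)), (np.int64(-39), np.int64(-70)), (np.int64(38), np.int64(66)), (np.int64(39), np.int64(97))]
0.045 edges mm: []
```

Emit:
carry_out --motion '[{"dx": 0.02, "dy": 0.025, "dz": 0.0, "wx": 0, "wy": 0, "wz": 0, "fingers": 255}, {"dx": 0.04, "dy": 0.05, "dz": 0.05, "wx": 0, "wy": 0, "wz": 0, "fingers": 255}, {"dx": 0.04, "dy": 0.05, "dz": 0.12, "wx": 0, "wy": 0, "wz": 0, "fingers": 255}, {"dx": 0.04, "dy": 0.05, "dz": 0.2, "wx": 0, "wy": 0, "wz": 0, "fingers": 255}, {"dx": 0.04, "dy": 0.05, "dz": 0.23, "wx": 0, "wy": 0, "wz": 0, "fingers": 255}, {"dx": 0.04, "dy": 0.05, "dz": 0.23, "wx": 0, "wy": 0, "wz": 0, "fingers": 255}]'

```text
time: 12.35
ee_pos: [0.5456, 0.158, 0.2753]
tcp_rot: [[-0.513, 0.858, -0.005], [0.858, 0.513, -0.0], [0.002, -0.004, -1.0]]
contact_force: [-0.6, -0.3, -0.0]
finger_gap: 0.281
grasp_force: 29.5
```

Run:
```python
from h import *
plan(.5465,.1578,.2505,31)
```

```text
d [-0.0032  0.0038  0.1237] w [-0.0007 -0.0003 -0.0003] pos [0.5456 0.158  0.2753] yhead 30.88 q [  9.1  14.  105.6   0.   60.6 -21.8] t 12.35
```

Emit:
carry_out --motion '[{"dx": -0.003, "dy": 0.004, "dz": 0.03, "wx": -0.0005, "wy": 0, "wz": 0, "fingers": 255}, {"dx": -0.003, "dy": 0.004, "dz": 0.07, "wx": -0.0005, "wy": 0, "wz": 0, "fingers": 255}, {"dx": -0.003, "dy": 0.004, "dz": 0.1, "wx": -0.0005, "wy": 0, "wz": 0, "fingers": 255}, {"dx": -0.003, "dy": 0.004, "dz": 0.115, "wx": -0.0005, "wy": 0, "wz": 0, "fingers": 255}, {"dx": -0.003, "dy": 0.004, "dz": 0.124, "wx": -0.0005, "wy": 0, "wz": 0, "fingers": 255}, {"dx": -0.003, "dy": 0.004, "dz": 0.124, "wx": -0.0005, "wy": 0, "wz": 0, "fingers": 255}]'

```text
time: 12.95
ee_pos: [0.5477, 0.1582, 0.2529]
tcp_rot: [[-0.513, 0.858, 0.003], [0.858, 0.513, 0.002], [0.0, 0.003, -1.0]]
contact_force: [1.0, 0.0, -0.4]
finger_gap: 0.278
grasp_force: 29.5
```

Emit:
carry_out --motion '[{"dx": 0, "dy": 0, "dz": 0.008, "wx": 0, "wy": 0, "wz": 0, "fingers": 255}, {"dx": 0, "dy": 0, "dz": 0.008, "wx": 0, "wy": 0, "wz": 0, "fingers": 255}]'

```text
time: 13.15
ee_pos: [0.5479, 0.1582, 0.2517]
tcp_rot: [[-0.513, 0.858, 0.003], [0.858, 0.513, 0.002], [0.0, 0.004, -1.0]]
contact_force: [-0.8, 0.5, -0.8]
finger_gap: 0.282
grasp_force: 29.5
```

Emit:
carry_out --motion '[{"dx": 0, "dy": 0, "dz": 0.006, "wx": 0, "wy": 0, "wz": 0, "fingers": 255}, {"dx": 0, "dy": 0, "dz": 0.012, "wx": 0, "wy": 0, "wz": 0, "fingers": 255}, {"dx": 0, "dy": 0, "dz": 0.012, "wx": 0, "wy": 0, "wz": 0, "fingers": 255}]'

```text
time: 13.45
ee_pos: [0.548, 0.1582, 0.2494]
tcp_rot: [[-0.513, 0.858, 0.003], [0.858, 0.513, 0.002], [0.0, 0.004, -1.0]]
contact_force: [-0.1, -0.2, 1.0]
finger_gap: 0.281
grasp_force: 29.6
```

Emit:
carry_out --motion '[{"dx": 0, "dy": 0, "dz": 0.004, "wx": 0, "wy": 0, "wz": 0, "fingers": 255}, {"dx": 0, "dy": 0, "dz": 0.004, "wx": 0, "wy": 0, "wz": 0, "fingers": 255}, {"dx": 0, "dy": 0, "dz": 0.004, "wx": 0, "wy": 0, "wz": 0, "fingers": 160}, {"dx": 0, "dy": 0, "dz": 0.004, "wx": 0, "wy": 0, "wz": 0, "fingers": 80}, {"dx": 0, "dy": 0, "dz": 0.004, "wx": 0, "wy": 0, "wz": 0, "fingers": 60}, {"dx": 0, "dy": 0, "dz": 0.004, "wx": 0, "wy": 0, "wz": 0, "fingers": 60}]'

```text
time: 14.05
ee_pos: [0.5475, 0.1581, 0.2479]
tcp_rot: [[-0.513, 0.858, 0.002], [0.858, 0.513, 0.002], [0.0, 0.003, -1.0]]
contact_force: [-0.6, 0.1, 0.1]
finger_gap: 0.767
grasp_force: 0.0
```

Emit:
carry_out --motion '[{"dx": 0, "dy": 0, "dz": -0.1, "wx": 0, "wy": 0, "wz": 0, "fingers": 60}, {"dx": 0, "dy": 0, "dz": -0.25, "wx": 0, "wy": 0, "wz": 0, "fingers": 60}, {"dx": 0, "dy": 0, "dz": -0.45, "wx": 0, "wy": 0, "wz": 0, "fingers": 0}, {"dx": 0, "dy": 0, "dz": -0.6, "wx": 0, "wy": 0, "wz": 0, "fingers": 0}, {"dx": 0, "dy": 0, "dz": -0.6, "wx": 0, "wy": 0, "wz": 0, "fingers": 0}]'

```text
time: 14.55
ee_pos: [0.5494, 0.1583, 0.3744]
tcp_rot: [[-0.513, 0.858, 0.014], [0.858, 0.513, 0.004], [-0.004, 0.014, -1.0]]
contact_force: [0.3, -0.3, 0.5]
finger_gap: 1.002
grasp_force: 0.0
```

```bash
python3 look.py w11
python3 - <<'E'
from h import *
s=dict(np.load("w11.npz"));w=cv2.imread("pics/w11.png")
b,g,r=[w[:,:,i].astype(int) for i in range(3)]
m=(((r-b)>50)&(r>120)&(abs(r-g)<90)).astype(np.uint8);n,l,st,ce=cv2.connectedComponentsWithStats(m)
for i in np.argsort(-st[1:,4])[:2]+1:print(st[i],ce[i],unproj("wrist",*ce[i],.096,s))
gg=cv2.medianBlur(w.max(2),5);f=cam("wrist",s);rr=f[0]*.03/(f[3][2,3]-.087)
c=cv2.HoughCircles(gg,cv2.HOUGH_GRADIENT,1.5,30,param1=60,param2=25,minRadius=int(rr*.88),maxRadius=int(rr*1.12));print(rr,c[0,:2],unproj("wrist",*c[0,0,:2],.087,s))
# wrist-camera handle candidates
h0=np.array([.486,.258])
for k,an in((1,1.5),(3,-118.5)):
    a=np.radians(an);print("handle",k,np.r_[h0+.115*np.array([np.cos(a),np.sin(a)])],proj("wrist",np.r_[h0+.115*np.array([np.cos(a),np.sin(a)]),.118],s))
E
```

```text
d [ 0.0068 -0.019   0.3719] w [ 0.0023  0.0007 -0.0003] pos [0.5494 0.1583 0.3744] yhead 30.9 q [  9.    7.4 101.6   0.1  70.2 -21.9] t 14.55
-0.03 edges mm: [(np.int64(-40), np.int64(-70)), (np.int64(-39), np.int64(-65)), (np.int64(38), np.int64(61)), (np.int64(39), np.int64(70))]
-0.02 edges mm: [(np.int64(-40), np.int64(-77)), (np.int64(-39), np.int64(-65)), (np.int64(38), np.int64(49)), (np.int64(39), np.int64(43)), (np.int64(40), np.int64(36))]
0.02 edges mm: [(np.int64(-39), np.int64(-82)), (np.int64(-38), np.int64(-67)), (np.int64(39), np.int64(46)), (np.int64(40), np.int64(77))]
0.03 edges mm: [(np.int64(-39), np.int64(-81)), (np.int64(-38), np.int64(-45)), (np.int64(39), np.int64(65)), (np.int64(40), np.int64(61))]
0.045 edges mm: [(np.int64(-53), np.int64(-37)), (np.int64(-13), np.int64(39))]
[261 197  29  26 587] [275.0613 209.8739] [0.5482 0.1587 0.096 ]
[182   0  10  12  89] [186.618    5.3258] [0.4235 0.2524 0.096 ]
37.11813766786297 [[273.75 150.75  36.5 ]
 [155.25  87.75  35.15]] [0.5235 0.1983 0.087 ]
handle 1 [0.601 0.261] [415.2749 135.7092]
handle 3 [0.4311 0.1569] [127.7288 139.0815]
```

Both items stand in the bin at the planned spots. Next I'll go over handle 3, between the bin and the pointer, to refine its position and the pointer's.

Emit:
carry_out --motion '[{"dx": 0.306, "dy": -0.51, "dz": -0.03, "wx": 0.001, "wy": 0.0004, "wz": 0, "fingers": 0}, {"dx": 0.306, "dy": -0.51, "dz": -0.03, "wx": 0.001, "wy": 0.0004, "wz": 0, "fingers": 0}, {"dx": 0.306, "dy": -0.51, "dz": -0.03, "wx": 0.001, "wy": 0.0004, "wz": 0, "fingers": 0}, {"dx": 0.306, "dy": -0.51, "dz": -0.03, "wx": 0.001, "wy": 0.0004, "wz": 0, "fingers": 90}, {"dx": 0.306, "dy": -0.51, "dz": -0.03, "wx": 0.001, "wy": 0.0004, "wz": 0, "fingers": 90}, {"dx": 0.306, "dy": -0.51, "dz": -0.03, "wx": 0.001, "wy": 0.0004, "wz": 0, "fingers": 90}]'

```text
time: 15.2
ee_pos: [0.4293, 0.158, 0.3737]
tcp_rot: [[-0.513, 0.858, -0.003], [0.858, 0.513, 0.001], [0.003, -0.003, -1.0]]
contact_force: [0.1, -0.5, -0.4]
finger_gap: 0.646
grasp_force: 0.0
```

Run:
```python
from h import *
plan(.429,.158,.28,31)
s=state();w=grab_frame("wrist")[:,:,::-1].copy();cv2.imwrite("pics/w12.png",w);np.savez("w12.npz",ee_pos=s["ee_pos"],tcp_rot=s["tcp_rot"])
c=proj("wrist",[.429,.158,.118],s);print("handle exp",c,"ptr exp",[proj("wrist",np.r_[.486+.169*np.cos(np.radians(a)),.258+.169*np.sin(np.radians(a)),.038],s).round() for a in(-135,-139,-143)],"hub",proj("wrist",[.486,.258,.045],s),"gap",s["finger_gap"])
pp=proj("wrist",np.r_[.486+.155*np.cos(np.radians(-139)),.258+.155*np.sin(np.radians(-139)),.03],s).astype(int)
l=np.clip(pp-[55,45],0,None);A=cv2.resize(w[l[1]:l[1]+95,l[0]:l[0]+120],None,fx=3.3,fy=6,interpolation=2) if 0 else cv2.resize(w[l[1]:l[1]+95,l[0]:l[0]+120],None,fx=6,fy=6,interpolation=2)
for a,col in((-135,(0,255,0)),(-139,(0,0,255)),(-143,(255,0,0))):
  q=(proj("wrist",np.r_[.486+.169*np.cos(np.radians(a)),.258+.169*np.sin(np.radians(a)),.038],s)-l+.5)*6;cv2.circle(A,tuple(int(k) for k in q),4,col,-1)
cv2.imwrite("pics/w12c.png",A);print("crop origin",l,A.shape)
m=(w.max(2)<75).astype(np.uint8);n,lab,st,ce=cv2.connectedComponentsWithStats(m)
for i in range(1,n):
    if st[i,4]>150:print(st[i],ce[i].round(1))
```

```text
d [-0.0004 -0.0003  0.4685] w [-0.0004 -0.0004 -0.0004] pos [0.4293 0.158  0.3737] yhead 30.87 q [ 11.4  -6.9 116.    0.1  71.  -19.5] t 15.2
handle exp [281.5262 222.1468] ptr exp [array([216., 180.]), array([213., 168.]), array([210., 156.])] hub [390.6829 137.4548] gap 0.6463237467517238
crop origin [173 119] (570, 720, 3)
[  227     0   182   160 14588] [319.4  81.1]
[  406     0   154   196 11769] [501.6  95.3]
[    0    19   199   198 21821] [ 97.2 115.3]
[457  53  47  48 354] [484.6  73.5]
[ 353  174   80   30 1291] [396.8 183.6]
[ 497  192   60   39 1574] [527.2 210.5]
[269 199  25  35 300] [276.9 215. ]
[  0 218  82  64 971] [ 38.1 248.3]
[    0   218   560   202 53227] [259.3 360.2]
[389 247  35  32 483] [411.5 260.8]
[  0 295  39  28 310] [ 17.1 310. ]
```

View pics/w12c.png

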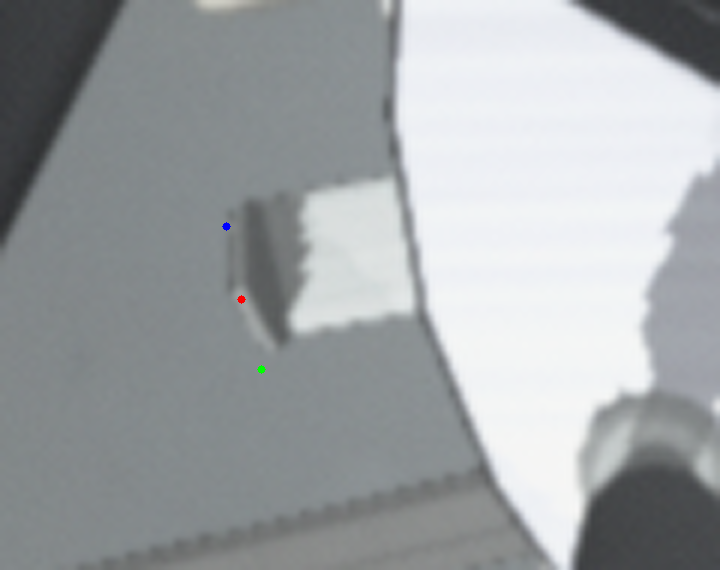

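The crop shows the pointer's apex at about crop (235,290), full picture (212,167), which is a front direction of about -139.5°. Next I'll refine handle and hub numerically.

Run:
```python
from h import *
np.set_printoptions(linewidth=250)
s=dict(np.load("w12.npz"));w=cv2.imread("pics/w12.png");g=w.max(2)
print("handle rows 188.., cols 250..");print(g[184:252:4,252:312:3])
print("hub rows 108.., cols 362..");print(g[110:166:4,362:420:3])
p=unproj("wrist",212.2,167.3,.038,s);print("tip",p)
```

```text
handle rows 188.., cols 250..
[[245 245 245 245 245 245 245 245 203 208 142 157 169 174 182 244 245 246 246 246]
 [235 244 245 245 245 245 240 147 163 150 144 139 135 146 241 245 245 246 245 245]
 [150 245 246 245 245 246 209 180 198 148 139 151 150 153 179 245 246 246 246 246]
 [129 228 245 245 245 245 177 205 155  98  92 102 143 185 186 246 245 245 245 245]
 [131 126 242 244 245 245 192 114  75  72  77  77  77 125 202 245 245 246 246 245]
 [144 143 132 244 245 244 154  71  73  75  76  77  78  76 183 244 244 245 246 246]
 [135 137 140 148 244 244  81  72  71  72  74  74  76  75 101 245 245 245 245 245]
 [137 128 142 141 166 231  68  69  71  75  74  74  74  75  76 233 243 243 242 242]
 [143 142 143 145 207 126  66  70  72  76  78  75  77  74  76 214 245 245 244 244]
 [143 142 142 144 159 163  69  70  75  79  80  80  76  77  78 211 245 245 245 245]
 [141 141 141 143 144 219  73  71  80  82  83  79  79  77  80 243 245 245 245 245]
 [142 141 141 141 143 183 142  65  78  85  80  76  75  73 174 245 245 244 244 244]
 [140 132 130 101  79 102 218 169 102  72  68  75 104 229 244 244 245 245 
[... 858 characters left out ...]
242 242]
 [ 50  98  55  58  58  57  60 165 169 104 126 186  65  63  63  62 168 242 241 241]
 [195 132  56  57  56  57  59 190 156 102 138 182  63  63  63  61 225 241 241 241]
 [233 165  59  61  57  60  60  92 181 183 170  76  62  61  64 100 240 241 241 241]
 [236 232  70  65  60  60  59  60  59  63  62  62  63  63  66 224 240 240 241 241]
 [238 238 218  63  68  63  58  61  60  63  60  61  62  68 228 242 243 243 243 243]
 [235 234 234 227 134  61  65  62  60  59  60  61 119 177 173 226 210 241 243 243]
 [196 167 193 198 172 211 144 123 107 132 147 155 164 165 165 165 166 168 195 175]
 [150 148 150 149 149 151 148 152 163 166 166 166 170 168 168 166 168 168 167 168]]
tip [0.3575 0.1478 0.038 ]
```

Emit:
carry_out --motion '[{"dx": 0.004, "dy": 0, "dz": 0.1, "wx": 0, "wy": 0, "wz": 0, "fingers": 120}, {"dx": 0.004, "dy": 0, "dz": 0.25, "wx": 0, "wy": 0, "wz": 0, "fingers": 120}, {"dx": 0.004, "dy": 0, "dz": 0.4, "wx": 0, "wy": 0, "wz": 0, "fingers": 120}, {"dx": 0.004, "dy": 0, "dz": 0.52, "wx": 0, "wy": 0, "wz": 0, "fingers": 120}, {"dx": 0.004, "dy": 0, "dz": 0.6, "wx": 0, "wy": 0, "wz": 0, "fingers": 120}, {"dx": 0.004, "dy": 0, "dz": 0.6, "wx": 0, "wy": 0, "wz": 0, "fingers": 120}]'

```text
time: 15.85
ee_pos: [0.427, 0.1585, 0.2512]
tcp_rot: [[-0.513, 0.858, -0.01], [0.858, 0.513, -0.0], [0.005, -0.009, -1.0]]
contact_force: [0.5, -0.5, 0.4]
finger_gap: 0.529
grasp_force: 0.0
```

Emit:
carry_out --motion '[{"dx": 0, "dy": 0, "dz": 0, "wx": 0, "wy": 0, "wz": 0, "fingers": 150}, {"dx": 0, "dy": 0, "dz": 0, "wx": 0, "wy": 0, "wz": 0, "fingers": 180}, {"dx": 0, "dy": 0, "dz": 0, "wx": 0, "wy": 0, "wz": 0, "fingers": 200}, {"dx": 0, "dy": 0, "dz": 0, "wx": 0, "wy": 0, "wz": 0, "fingers": 255}, {"dx": 0, "dy": 0, "dz": 0, "wx": 0, "wy": 0, "wz": 0, "fingers": 255}, {"dx": 0, "dy": 0, "dz": 0, "wx": 0, "wy": 0, "wz": 0, "fingers": 255}]'

```text
time: 16.45
ee_pos: [0.4287, 0.1594, 0.2554]
tcp_rot: [[-0.513, 0.858, 0.001], [0.858, 0.513, 0.003], [0.002, 0.002, -1.0]]
contact_force: [3.1, 4.6, 3.1]
finger_gap: 0.262
grasp_force: 29.9
```

```bash
cat > arc.py <<'E'
from h import *
s=state();print(s["ee_pos"],s["grasp_force"],s["finger_gap"],s["contact_force"],s["time"])
hub=np.array([.484,.2585]);R=s["tcp_rot"];g=s["ee_pos"]+R[:,2]*.155;d=g[:2]-hub
an=np.degrees(np.arctan2(d[1],d[0]));r=np.hypot(*d);print("handle ang",an,"r",r)
for k in range(0,-82,-8):
    a=np.radians(an+k);D=R.T@np.r_[hub+r*np.array([np.cos(a),np.sin(a)])-g[:2],0]/.2;print(k,D.round(3))
E
python3 arc.py
```

```text
[0.4287 0.1594 0.2554] 29.91331435739994 0.26156583299167907 [3.0839 4.6453 3.0746] 16.45
handle ang -119.21799580119473 r 0.11303396552952591
0 [-0. -0. -0.]
-8 [ 0.071 -0.034  0.   ]
-16 [ 0.146 -0.059  0.   ]
-24 [ 0.224 -0.072  0.   ]
-32 [ 0.302 -0.075  0.   ]
-40 [ 0.381 -0.067  0.001]
-48 [ 0.457 -0.047  0.001]
-56 [ 0.53  -0.018  0.001]
-64 [0.599 0.022 0.001]
-72 [0.661 0.071 0.001]
-80 [0.715 0.127 0.002]
```

Emit:
carry_out --motion '[{"dx": 0.018, "dy": -0.009, "dz": 0, "wx": 0, "wy": 0, "wz": 0, "fingers": 255}, {"dx": 0.044, "dy": -0.022, "dz": 0, "wx": 0, "wy": 0, "wz": 0, "fingers": 255}, {"dx": 0.071, "dy": -0.034, "dz": 0, "wx": 0, "wy": 0, "wz": 0, "fingers": 255}, {"dx": 0.108, "dy": -0.048, "dz": 0, "wx": 0, "wy": 0, "wz": 0, "fingers": 255}, {"dx": 0.146, "dy": -0.059, "dz": 0, "wx": 0, "wy": 0, "wz": 0, "fingers": 255}, {"dx": 0.185, "dy": -0.066, "dz": 0, "wx": 0, "wy": 0, "wz": 0, "fingers": 255}, {"dx": 0.224, "dy": -0.072, "dz": 0, "wx": 0, "wy": 0, "wz": 0, "fingers": 255}, {"dx": 0.263, "dy": -0.074, "dz": 0, "wx": 0, "wy": 0, "wz": 0, "fingers": 255}]'

```text
time: 17.25
ee_pos: [0.3884, 0.1969, 0.2554]
tcp_rot: [[-0.514, 0.858, -0.0], [0.858, 0.514, 0.001], [0.001, 0.0, -1.0]]
contact_force: [3.5, 1.6, 4.9]
finger_gap: 0.262
grasp_force: 30.2
```

Emit:
carry_out --motion '[{"dx": 0.039, "dy": -0.001, "dz": 0, "wx": 0, "wy": 0, "wz": 0, "fingers": 255}, {"dx": 0.078, "dy": 0.002, "dz": 0, "wx": 0, "wy": 0, "wz": 0, "fingers": 255}, {"dx": 0.118, "dy": 0.007, "dz": 0, "wx": 0, "wy": 0, "wz": 0, "fingers": 255}, {"dx": 0.156, "dy": 0.016, "dz": 0, "wx": 0, "wy": 0, "wz": 0, "fingers": 255}, {"dx": 0.194, "dy": 0.027, "dz": 0, "wx": 0, "wy": 0, "wz": 0, "fingers": 255}, {"dx": 0.231, "dy": 0.04, "dz": 0, "wx": 0, "wy": 0, "wz": 0, "fingers": 255}, {"dx": 0.267, "dy": 0.056, "dz": 0, "wx": 0, "wy": 0, "wz": 0, "fingers": 255}, {"dx": 0.302, "dy": 0.075, "dz": 0, "wx": 0, "wy": 0, "wz": 0, "fingers": 255}]'

```text
time: 18.05
ee_pos: [0.3698, 0.2561, 0.2554]
tcp_rot: [[-0.514, 0.858, -0.003], [0.858, 0.514, -0.001], [0.001, -0.003, -1.0]]
contact_force: [-0.0, -0.6, 9.8]
finger_gap: 0.266
grasp_force: 30.5
```

```bash
python3 arc.py
```

```text
[0.3698 0.2561 0.2554] 30.51350237801671 0.26575887902527773 [-0.003  -0.6303  9.7627] 18.05
handle ang -178.72309000564695 r 0.1146932423128508
0 [ 0.  0. -0.]
-8 [ 0.067  0.044 -0.   ]
-16 [ 0.126  0.098 -0.   ]
-24 [ 0.178  0.159 -0.   ]
-32 [ 0.221  0.226 -0.001]
-40 [ 0.254  0.299 -0.001]
-48 [ 0.276  0.376 -0.001]
-56 [ 0.288  0.455 -0.001]
-64 [ 0.288  0.535 -0.001]
-72 [ 0.278  0.614 -0.002]
-80 [ 0.256  0.691 -0.002]
```

Emit:
carry_out --motion '[{"dx": 0.034, "dy": 0.021, "dz": 0, "wx": 0, "wy": 0, "wz": 0, "fingers": 255}, {"dx": 0.067, "dy": 0.044, "dz": 0, "wx": 0, "wy": 0, "wz": 0, "fingers": 255}, {"dx": 0.097, "dy": 0.07, "dz": 0, "wx": 0, "wy": 0, "wz": 0, "fingers": 255}, {"dx": 0.119, "dy": 0.091, "dz": 0, "wx": 0, "wy": 0, "wz": 0, "fingers": 255}, {"dx": 0.139, "dy": 0.112, "dz": 0, "wx": 0, "wy": 0, "wz": 0, "fingers": 255}, {"dx": 0.149, "dy": 0.124, "dz": 0, "wx": 0, "wy": 0, "wz": 0, "fingers": 255}, {"dx": 0.152, "dy": 0.128, "dz": 0, "wx": 0, "wy": 0, "wz": 0, "fingers": 255}, {"dx": 0.152, "dy": 0.128, "dz": 0, "wx": 0, "wy": 0, "wz": 0, "fingers": 255}]'

```text
time: 18.85
ee_pos: [0.3755, 0.2954, 0.2553]
tcp_rot: [[-0.514, 0.858, -0.006], [0.858, 0.514, -0.0], [0.003, -0.005, -1.0]]
contact_force: [-3.6, 1.8, 11.2]
finger_gap: 0.264
grasp_force: 30.7
```

Emit:
carry_out --motion '[{"dx": 0, "dy": 0, "dz": 0, "wx": 0, "wy": 0, "wz": 0, "fingers": 255}, {"dx": 0, "dy": 0, "dz": 0, "wx": 0, "wy": 0, "wz": 0, "fingers": 255}, {"dx": 0, "dy": 0, "dz": 0, "wx": 0, "wy": 0, "wz": 0, "fingers": 255}, {"dx": 0, "dy": 0, "dz": 0, "wx": 0, "wy": 0, "wz": 0, "fingers": 255}]'

```text
time: 19.25
ee_pos: [0.3755, 0.2953, 0.2554]
tcp_rot: [[-0.514, 0.858, -0.006], [0.858, 0.514, -0.0], [0.003, -0.005, -1.0]]
contact_force: [-2.8, 1.3, 11.2]
finger_gap: 0.266
grasp_force: 30.7
```

```bash
python3 arc.py | head -3
cat > chk.py <<'E'
from fit import *
import sys
for n in("top","side"):
    im=grab_frame(n)[:,:,::-1].copy();cv2.imwrite(f"pics/end_{n}{sys.argv[1]}.png",im)
t=cv2.imread(f"pics/end_top{sys.argv[1]}.png");hub=np.array([.484,.2585])
c=hub+.086*np.array([np.cos(np.radians(-138.8)),np.sin(np.radians(-138.8))])
# fill the bin's contents (spool, stamp) by closing the dark mask: use pixels < thr or orange/grey inside
x0=(c[0],c[1],-138.8)
ctr=proj("top",np.r_[c,.05]).astype(int)
b=t.copy();m=(b.max(2)<95).astype(np.uint8);m=cv2.morphologyEx(m,cv2.MORPH_CLOSE,np.ones((3,3)))
cs,_=cv2.findContours(m,cv2.RETR_EXTERNAL,cv2.CHAIN_APPROX_NONE)
f=np.full_like(b,255)
for k in cs: cv2.drawContours(f,[k],-1,(0,0,0),-1)
r,e=fitbin("top",f,None,x0,95);d=r[:2]-hub
print("bin",r,e,"angle from hub",np.degrees(np.arctan2(d[1],d[0])),"r",np.hypot(*d))
np.set_printoptions(linewidth=250);print(ctr);print(t.max(2)[ctr[1]-36:ctr[1]+36:3,ctr[0]-39:ctr[0]+39:3])
E
python3 chk.py 1
```

```text
[0.3755 0.2953 0.2554] 30.700529236346483 0.2655707761373955 [-2.7607  1.2857 11.2442] 19.25
handle ang 161.4415625415966 r 0.11537701676430978
0 [-0. -0.  0.]
bin [   0.4209    0.2009 -137.9995] 0.03168988134718844 angle from hub -137.61420017263097 r 0.0854729320452943
[224 243]
[[239 240 241 230 111  64  86 148 189 218 240 242 245 241 163 160 169 170 170 176 183 175 201 202 234 231]
 [233 241 230  67  40  46  39  65 241 248 247 244 243 242 198 156 156 174 184 228 244 237 235 239 237 238]
 [213 241 175  38 137 159  74  41 196 248 245 242 188 240 241 234 237 243 246 245 246 245 244 242 238 237]
 [180 241 128  39 144 157  83  42 194 246 241 142  35 127 239 244 243 241 241 247 246 245 246 240 236 236]
 [107 239 198  39  41  49  40  48 227 235 118  33  22  30 130 241 242 240 242 246 246 247 246 238 236 236]
 [ 72 237 240 145  41  38  53 186 232  92  47  57  62  48  37 127 238 242 241 245 247 247 245 237 238 236]
 [ 25 234 240 240 233 223 233 230  77  71  72  74  75  71  69  43 148 241 242 242 244 246 245 239 240 236]
 [  8 200 241 242 240 240 229  70  67  73  72  73  74  71  71  70  40
[... 1050 characters left out ...]
  28  27  47  67  72  51  35  65 108 148 108 105 101  95]
 [ 72  73 185 247 247 247 247 248 244 200 174 116  36  34  30  62  45  36  63 163 211 173 139  95 102  93]
 [ 74  72 110 246 247 248 248 247 247 244 189 178  94  37  40  33  38  50 135 217 223 215 145 135  89 104]
 [ 91  72  73 211 247 248 248 247 247 248 245 185 171  81  36  42  53 144 190 223 223 214 205 149  79 141]
 [106  72  72 111 246 247 247 247 248 247 247 237 177 167  86 101 201 164 167 210 223 191 157 136  92 142]
 [109  84  72  76 226 247 247 247 247 247 247 246 219 165 235 220 178 142 145 145 150 128 122 118 120 142]
 [109 107  73  72 142 245 246 245 231 219 142 112 224 247 221 175 150 130 145 145 140 137 144  93 137 144]]
```

Run:
```python
from h import *
t=cv2.imread("pics/end_top1.png");b,g,r=[t[:,:,i].astype(int) for i in range(3)]
m=(((r-b)>40)&(r>110)).astype(np.uint8);m[:235]=0;m[265:]=0;m[:,:215]=0;m[:,250:]=0
M=cv2.moments(m,True);u,v=M["m10"]/M["m00"],M["m01"]/M["m00"]
st=unproj("top",u,v,.097);gm=((t.max(2)>64)&(t.max(2)<90)).astype(np.uint8);gm[:222]=0;gm[251:]=0;gm[:,:206]=0;gm[:,:]=gm;gm[:,238:]=0
n,l,S,C=cv2.connectedComponentsWithStats(gm);i=1+np.argmax(S[1:,4]);sp=unproj("top",*C[i],.087)
c=np.array([.4209,.2009]);a=np.radians(-138);X=-np.array([np.cos(a),np.sin(a)]);Y=np.array([-X[1],X[0]])
for nm,p in(("stamp",st),("spool",sp)):print(nm,p,"bin x,y mm",(1e3*(p[:2]-c)@np.c_[X,Y]).round(1),S[i] if nm=="spool" else M["m00"])
s=state();print(s["grasp_force"],s["joint_velocities"])
```

```text
stamp [0.3992 0.1775 0.097 ] bin x,y mm [-31.8  -2.9] 113.0
spool [0.4301 0.2074 0.087 ] bin x,y mm [11.2 -1.3] [207 223  29  28 576]
30.700386352837086 [-0.028  -0.112  -0.0115 -0.0309 -0.0703 -0.0924]
```

Everything is within tolerance, so I'm handing in.

```bash
python3 -c "
from bench import *
print(finish_job())"
```

```text
the job is handed in; nothing more can be done
None
```

I handed the job in with spool and stamp side by side in the low bin, both upright as far as I could check, the bin about 1° off the pointer line, and handle 3 gripped at about 31 N; no verdict came back.

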